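# Clamp a valve body in a two-keeper cradle

### The arm

A 7-joint arm with a two-finger parallel gripper is mounted at the origin on the work surface; the furniture and walls round the work are solid. World frame = base frame: x ahead of the robot, y to its left, z up, the work surface at z = 0. Lengths are in m, angles in rad, forces in N, time in s.
With the tool pointing down it reaches from about 0.4 to 0.875 m from the base axis. Payload 19.3 kg.
Tool frame: the origin (TCP) lies at the centre of the arm's flange, where the gripper is bolted on; the fingertips stand 173 mm ahead of it and the grasp point (between the pads) lies 155 mm ahead of it; z points along the fingers, y is the line along which they close (so a half turn about z gives the same grasp; the last joint's range is limited). The gripper opens to 85 mm and grips with 20 to 120 N. Pads are 22 mm wide; open, the fingers measure 114 mm over their backs; the gripper's body (76 mm by 85 mm) begins 54 mm behind the grasp point. The pads swing forward as they close: fully open they stand 13 mm farther back than shut.
Start: joints at [-1.269, 0.521, -0.036, 1.599, 0.021, 1.021, -0.113], TCP at [0.227, 0.582, 0.405] pointing down, gripper open.
Joint ranges: [-2.91, 2.91], [-0.3, 2.13], [-1.5, 1.42], [0.17, 2.43], [-1.26, 4.41], [0.16, 1.93], [-2.52, 2.52]. Speed limits (rad/s): [1.89, 1.89, 2.39, 2.39, 3.01, 3.01, 3.01].

### API

Orientations are given as [roll, pitch, yaw] about the fixed x, y, z axes, in that order (R = Rz(yaw) Ry(pitch) Rx(roll)).
In Python, from workcell import bot, imaging, job gives the robot as it stands.
- The arm moves only by the tool carry_out, never from a script. Its argument "targets" is a list of rows, each a list of 3 entries, a list of its own where there are three numbers: the shift along the tool's x, y, z in units of 0.25 m (1.0 is 0.25 m), then the turn, a rotation vector about the tool's x, y, z in units of 180 degrees (1.0 is 180 degrees), then the opening, from 0 (shut) to 1 (fully open). In form: [[[tx, ty, tz], [wx, wy, wz], jaw], ...]. A call has 1 to 8 rows; each row shifts and turns the commanded pose from where the row before left it, along the tool's axes as they then stand; what a row does not reach is not made up. A row lasts 1/8 s, in which the tool goes at most 62.5 mm and 10.7 degrees, less where a joint would pass 70% of its speed; a pose out of reach is approached as far as the arm can. A call with a number of a shift or a turn outside -1 to 1 is refused whole. A call with a gripper value outside its range is refused whole. The fingers move at their own pace and stop on an object; "force" is the grip in N (left out, the last holds). Time passes only in rows, so rows that do not move let the fingers close. It gives the time, the measured TCP pose, the force and the opening at its end, in the units of the state.
- bot.observe(): the state, without advancing time (a new reading comes with each control period).
- imaging.grab_frame(name): name is "scene" or "top" or "wrist"; returns a dict with "pixels" (384x512x3 uint8, red, green, blue), "mtx" (3x3 intrinsics, pixels), "k1" (the pictures are not rectified: a ray, as slopes to the right and down, at radius r is drawn at 1 + k1 r^2 times it, then the intrinsics apply), "cam_to_world" (4x4, takes a point from camera to world coordinates); the wrist camera has in their place "mount" (4x4, takes a point from camera to tool coordinates, whose origin is the TCP and whose axes are the flange's). Camera axes: x right, y down, z forward; pixel columns grow to the right and rows downward; lengths in m; the calibration is good to about 2 mm. A picture is of the moment at which its call begins: read the wrist's pose just before it. There is no depth.
- job.job_done(): hands the job in, once; it reports no verdict.
The state is a dict: "clock": time; "qpos": joint angles; "qd": joint speeds; "joint_efforts": joint torques, N m; "position": TCP position; "tool_rot": TCP orientation; "force": force on the tool from outside, world axes, zero at the start; "moment": the same for the moment, N m; "grip_width": finger opening in m.
Only numpy, scipy, OpenCV 4.12 (cv2) and the standard library are available. Lean on these libraries where they do the work, as an engineer would, in place of code of your own. Each camera call takes 0.05 s, during which the arm holds its last target. There are 200 camera calls.

### The job

The aluminium valve body is standing on one end on the bench. Lay it in the two V rests of the steel cradle, then swing both hinged keepers over it and press each down until its spring catch snaps over the end and holds it shut. Wherever you set the valve body down, do it gently: do not drop it or knock it over.

Things in the scene. Friction and masses are not known exactly. Their poses are not given: they have to be found in the camera images.
- valve_body: Bare aluminium valve body, 150 mm long, 0.35 to 0.7 kg: square block 46 x 46 mm, 58 mm long, in the middle, a round spigot 34 mm thick and 46 mm long at each end (both ends alike). Origin: centre of one end face; z along its length; x, y square to the block's flats. It starts standing on that face, z up. In the cradle either end may lie either way, rolled to any side.
- valve_mid (a point): Centre of the valve body, 75 mm from each end, axes as the valve body's. It is 75 mm high at the start and 23 mm when it lies on a flat of the block; seated in the cradle it is at cradle x = 0, y within 11 mm of 0, z = 45 mm. The bench is clear for 5 cm round its standing place and out to 0.43 m left of the robot, but for a 3 mm filler rod lying on it beyond.
- cradle: Steel cradle fixed to the bench: plate 114 x 150 x 10 mm with two 90-degree V rests 25 mm wide at y = +52 and -52 mm, 48 mm wide at their top, z = 45 mm. Origin: underside, midway between the rests; y along the seated valve body, x towards the keeper hinges, z up. The block hangs in the 79 mm gap between the rests, 12 mm clear of the plate, with room for fingers beside it.
- keeper_1 (a joint): Keeper over the rest at cradle y = +52 mm: steel bar 16 mm wide, 10 mm thick, 76 mm from hinge to nose. 0 = shut, bar level over the spigot; grows as it opens up and back to cradle +x; 1.57 upright; starts at 1.55 to 1.8; stop 2.3. Stays where left; 1 to 2 N at the nose swings it. At about 0.18 the nose meets the catch; about 10 N on its pad drives it past, and it is held at 0.
- keeper_2 (a joint): The same for the keeper over the rest at cradle y = -52 mm.
- keeper_1_press (a point): Ribbed thumb pad on the upper face of keeper 1, 58 mm from its hinge axis, where to press. Moves with the keeper; shut, it lies at cradle x = -22 mm, z = 73 mm. Beyond the nose, at cradle x = -46 mm, stands the spring catch, a steel leaf with a rounded bead, 87 mm high: keep off it.
- keeper_2_press (a point): The same pad on keeper 2, with its own catch.
- keeper_1_hinge (a point): Hinge axis of keeper 1, parallel to the cradle's y, at cradle x = +36 mm, y = +52 mm, z = 68 mm (its post is 76 mm high); axes as the cradle's.
- keeper_2_hinge (a point): Hinge axis of keeper 2, at cradle x = +36 mm, y = -52 mm, z = 68 mm; axes as the cradle's.

How it is judged:
By the outcome, as a careful person would: the job done as asked, in the order asked, and still so for the second after the job is handed in, with the robot touching nothing.
It also fails if it takes over 67 s, if anything falls off the work surface, if the arm or the gripper's body presses on something with over 40 N, if the wrist force passes 120 N, or if a joint passes its speed limit or range.

## Working session

There is one attempt and no reset: what is moved stays moved. The work goes in short steps, Python scripts to look and compute and a tool call to move; the robot and the scene stay as the last step left them, time stands still between calls to the robot, and variables do not carry over. Pictures are saved under pics/ and viewed, on a budget of 10 in all, crops included, one or two more only if the job needs it, and the job is handed in when it is done.

Besides the shell and the picture viewer there is one more tool, called after "Emit:" by a JSON object that holds its "fn" and its "kwargs", one argument or row to a line. carry_out: Moves the arm, as the interface text tells. Its arguments: {"type":"object","properties":{"targets":{"type":"array"},"force":{"type":"number"}},"required":["targets"]}

```bash
ls; mkdir -p pics
cat > h.py <<'E'
import numpy as np, cv2
from workcell import bot, imaging, job
from scipy.spatial.transform import Rotation as R
def pose():
    s=bot.observe(); T=np.eye(4); T[:3,:3]=R.from_euler('xyz',s['tool_rot']).as_matrix(); T[:3,3]=s['position']; return T
def grab(n):
    T=pose(); f=imaging.grab_frame(n)
    f['T']=T@np.array(f['mount']) if n=='wrist' else np.array(f['cam_to_world']); f['K']=np.array(f['mtx']); return f
def ray(f,u,v):
    K=f['K']; d=np.array([(u-K[0,2])/K[0,0],(v-K[1,2])/K[1,1]]); s=d.copy()
    for _ in range(20): s=d/(1+f['k1']*(s@s))
    return f['T'][:3,3], f['T'][:3,:3]@np.array([s[0],s[1],1])
def onplane(f,u,v,z):
    o,d=ray(f,u,v); return o+d*(z-o[2])/d[2]
def proj(f,p):
    q=np.linalg.inv(f['T'])@np.append(p,1); s=q[:2]/q[2]; s=s*(1+f['k1']*(s@s)); return f['K'][:2,:2]@s+f['K'][:2,2]
def save(f,n): cv2.imwrite('pics/'+n,cv2.cvtColor(f['pixels'],cv2.COLOR_RGB2BGR))
def load(n):
    import pickle; return pickle.load(open(n,'rb'))
def dump(f,n):
    import pickle; pickle.dump(f,open(n,'wb'))
E
python3 - <<'E'
from h import *
ims=[]
for n in ['scene','top','wrist']:
    f=grab(n); dump(f,n+'0.pkl'); save(f,n+'0.png'); print(n,f['K'].tolist(),f['k1'],f['T'].round(3).tolist())
s=bot.observe(); print(s)
E
```

```text
pics
scene [[390.3082733484389, 0.0, 255.13557961249626], [0.0, 390.3082733484389, 188.76060906270328], [0.0, 0.0, 1.0]] -0.11760922304701821 [[-0.735, -0.325, 0.596, -0.055], [-0.678, 0.339, -0.652, 0.786], [0.01, -0.883, -0.469, 0.467], [0.0, 0.0, 0.0, 1.0]]
top [[448.0428492786777, 0.0, 256.8236573887499], [0.0, 448.0428492786777, 186.11384866589697], [0.0, 0.0, 1.0]] -0.14033983191264598 [[-0.012, -0.995, 0.095, 0.376], [-1.0, 0.013, 0.006, 0.254], [-0.007, -0.095, -0.995, 0.938], [0.0, 0.0, 0.0, 1.0]]
wrist [[283.69989649696356, 0.0, 250.7901019535407], [0.0, 283.69989649696356, 192.28327530487573], [0.0, 0.0, 1.0]] -0.07031451191253178 [[0.363, 0.899, 0.244, 0.165], [0.932, -0.35, -0.095, 0.606], [-0.0, 0.262, -0.965, 0.373], [0.0, 0.0, 0.0, 1.0]]
{'clock': 0.15, 'qpos': array([-1.26918999,  0.52184752, -0.03630024,  1.59990016,  0.02121807,
        1.0211299 , -0.11278413]), 'qd': array([-0.00035062, -0.00191653,  0.00114869, -0.00220438,  0.00069295,
        0.00064372,  0.00034432]), 'joint_efforts': array([ 1.74974248e-03, -9.27383924e+01,  1.98057689e+00, -3.70057976e+01,
        1.79582502e-02,  6.44436470e-03, -4.35698087e-05]), 'position': array([0.2270527 , 0.5821697 , 0.40426835]), 'tool_rot': array([-3.14069756e+00,  9.15392828e-05,  2.76977619e+00]), 'force': array([0.39375038, 0.11940816, 0.53994153]), 'moment': array([ 0.06787499,  0.03697453, -0.00338715]), 'grip_width': 0.08530853915232688}
```

View pics/top0.png

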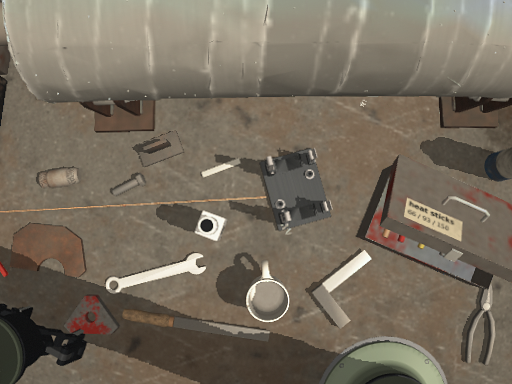

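View pics/scene0.png

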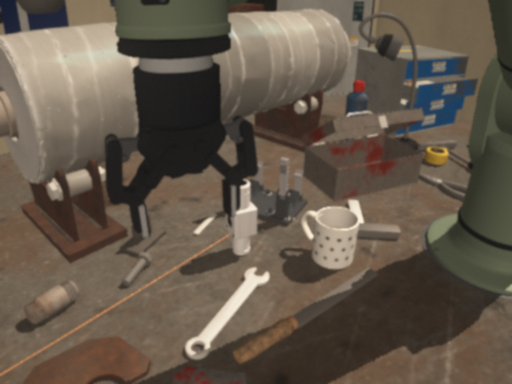

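The top view shows the valve body upright at about (209,226), the cradle at about (296,189) and the pipe above row 100. The scene view shows both keepers upright.

Run:
```python
from h import *
f=load('top0.pkl'); p=f['pixels'][125:255,180:350]
a=cv2.resize(p,None,fx=4.7,fy=4.6,interpolation=cv2.INTER_CUBIC)[:,:,::-1]
cv2.imwrite('pics/cropt.png',a)
print(a.shape)
for uv in [(209,226),(296,189),(262,160),(315,150),(331,215),(280,228)]: print(uv,onplane(f,*uv,0.15 if uv[0]==209 else .01).round(3))
```

```text
(598, 799, 3)
(209, 226) [0.381 0.343 0.15 ]
(296, 189) [0.457 0.178 0.01 ]
(262, 160) [0.519 0.248 0.01 ]
(315, 150) [0.538 0.136 0.01 ]
(331, 215) [0.402 0.106 0.01 ]
(280, 228) [0.376 0.213 0.01 ]
```

View pics/cropt.png

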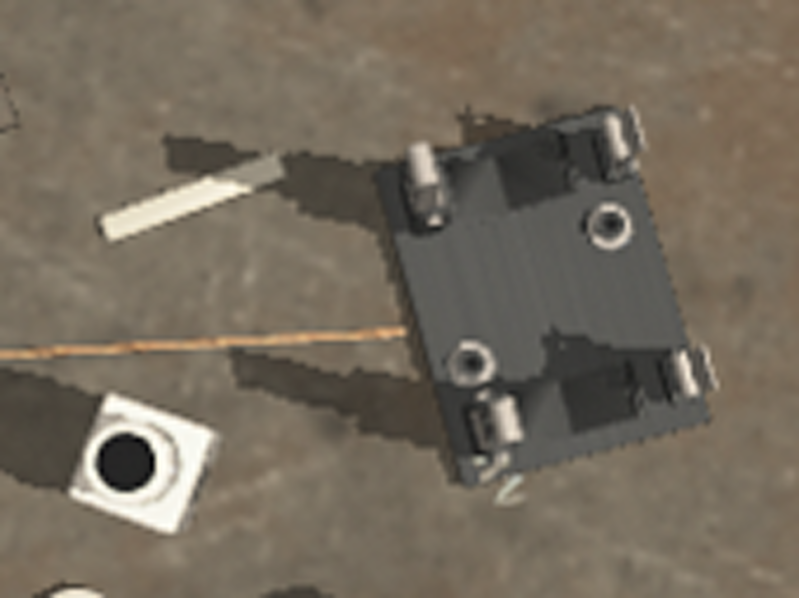

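The keepers (long shadows) are on the left of the cradle, so the hinge side is world +y and the catches are on the right. The crop puts the plate corners at about (378,170), (632,105), (712,415) and (460,488). The valve block corners are at (108,395), (217,435), (172,533) and (70,492), with the end hole at (127,462).

```bash
cat >> h.py <<'E'
def plan(Tt,n=None,jaw=1.0,T0=None):
    """rows from current (or T0) pose to Tt, straight line"""
    T0=pose() if T0 is None else T0
    dp=Tt[:3,3]-T0[:3,3]; w=R.from_matrix(T0[:3,:3].T@Tt[:3,:3]).as_rotvec()
    m=int(np.ceil(max(np.linalg.norm(dp)/.05,np.degrees(np.linalg.norm(w))/9,1))); n=n or m
    rr=R.from_matrix(T0[:3,:3])
    out=[]
    for i in range(n):
        t=rr.inv().apply(dp/n)/.25
        out.append([t.round(3).tolist(),(w/n/np.pi).round(4).tolist(),jaw]); rr=rr*R.from_rotvec(w/n)
    print('n',n,'min',m); print(str(out).replace(' ',''))
    return Tt
def tool(grasp,zdir,ydir,off=.155):
    z=np.array(zdir,float); z/=np.linalg.norm(z); y=np.array(ydir,float); y-=z*(y@z); y/=np.linalg.norm(y)
    T=np.eye(4); T[:3,:3]=np.c_[np.cross(y,z),y,z]; T[:3,3]=np.array(grasp)-off*z; return T
E
python3 - <<'E'
from h import *
f=load('top0.pkl'); g=load('scene0.pkl')
c=lambda x,y:(180+(x+.5)/4.7-.5,125+(y+.5)/4.6-.5)
P=np.array([onplane(f,*c(*q),.01) for q in [(378,170),(632,105),(712,415),(460,488)]])
print('plate',P.round(4).tolist(),P.mean(0).round(4)); 
for i in range(4):
    d=P[(i+1)%4]-P[i]; print(np.linalg.norm(d).round(4),np.degrees(np.arctan2(d[1],d[0])).round(1))
B=np.array([onplane(f,*c(*q),.104) for q in [(108,395),(217,435),(172,533),(70,492)]])
print('block',B.mean(0).round(4),'hole',onplane(f,*c(127,462),.15).round(4))
for i in range(4):
    d=B[(i+1)%4]-B[i]; print(np.linalg.norm(d).round(4),np.degrees(np.arctan2(d[1],d[0])).round(1))
v=onplane(f,*c(127,462),.15)
for z in [0,.15]: print('scene',proj(g,[v[0],v[1],z]).round(1))
for q in P: print('plate scene',proj(g,q).round(1))
a=cv2.resize(g['pixels'][140:280,180:360],None,fx=4.4,fy=4.2,interpolation=cv2.INTER_CUBIC)[:,:,::-1]; cv2.imwrite('pics/crops.png',a)
E
```

```text
plate [[0.5153, 0.252, 0.01], [0.5439, 0.138, 0.01], [0.402, 0.1061, 0.01], [0.3708, 0.2179, 0.01]] [0.458  0.1785 0.01  ]
0.1175 -75.9
0.1455 -167.3
0.1161 105.6
0.1484 13.3
block [0.3826 0.3472 0.104 ] hole [0.3829 0.3476 0.15  ]
0.0464 -111.1
0.0433 155.3
0.0438 67.4
0.042 -21.3
scene [240.7 250.2]
scene [239.9 182.4]
plate scene [228.8 204.7]
plate scene [253.4 184.4]
plate scene [306.  198.9]
plate scene [286.9 222.3]
```

View pics/crops.png

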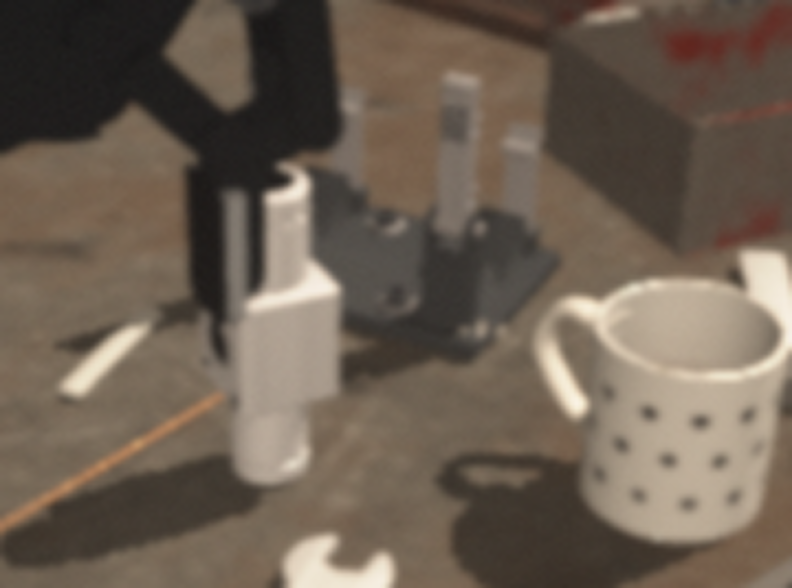

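The scene view agrees: keepers upright on the near (+y) side, catches behind, valve base at about (241,250), where the measurement put it. First move: go to a hover over the valve with the tool tilted 55°.

```bash
cat >> h.py <<'E'
V=np.array([.3828,.3474]); C=np.array([.458,.1785])
az=lambda d:np.array([np.cos(np.radians(d)),np.sin(np.radians(d)),0])
H=az(247.6); Y=az(-22.4); Z=np.array([0,0,1.])
def tilt(a): a=np.radians(a); return np.sin(a)*H-np.cos(a)*Z
def gr(z,back=.006,a=55): return tool(np.r_[V,z]-back*H,tilt(a),Y)
E
python3 - <<'E'
from h import *
T0=pose()
Tm=tool([.36,.47,.26],tilt(25),Y)
plan(Tm,jaw=1); plan(gr(.21),T0=Tm)
E
```

```text
n 11 min 11
[[[-0.06,0.003,0.001],[0.01,-0.0098,0.0452],1],[[-0.059,0.012,0.003],[0.01,-0.0098,0.0452],1],[[-0.057,0.02,0.004],[0.01,-0.0098,0.0452],1],[[-0.053,0.028,0.005],[0.01,-0.0098,0.0452],1],[[-0.048,0.036,0.006],[0.01,-0.0098,0.0452],1],[[-0.043,0.042,0.006],[0.01,-0.0098,0.0452],1],[[-0.036,0.048,0.006],[0.01,-0.0098,0.0452],1],[[-0.029,0.053,0.005],[0.01,-0.0098,0.0452],1],[[-0.021,0.057,0.004],[0.01,-0.0098,0.0452],1],[[-0.012,0.059,0.003],[0.01,-0.0098,0.0452],1],[[-0.004,0.06,0.001],[0.01,-0.0098,0.0452],1]]
n 4 min 4
[[[0.009,0.068,0.108],[-0.0,-0.0417,-0.0],1.0],[[0.023,0.068,0.106],[-0.0,-0.0417,-0.0],1.0],[[0.037,0.068,0.102],[-0.0,-0.0417,-0.0],1.0],[[0.05,0.068,0.096],[-0.0,-0.0417,-0.0],1.0]]
```

Emit:
{"fn": "carry_out", "kwargs": {
  "targets": [
    [[-0.06, 0.003, 0.001], [0.01, -0.0098, 0.0452], 1],
    [[-0.059, 0.012, 0.003], [0.01, -0.0098, 0.0452], 1],
    [[-0.057, 0.02, 0.004], [0.01, -0.0098, 0.0452], 1],
    [[-0.053, 0.028, 0.005], [0.01, -0.0098, 0.0452], 1],
    [[-0.048, 0.036, 0.006], [0.01, -0.0098, 0.0452], 1],
    [[-0.043, 0.042, 0.006], [0.01, -0.0098, 0.0452], 1],
    [[-0.036, 0.048, 0.006], [0.01, -0.0098, 0.0452], 1],
    [[-0.029, 0.053, 0.005], [0.01, -0.0098, 0.0452], 1]
  ],
  "force": 60
}}

```text
clock: 1.15
position: [0.342, 0.5445, 0.4018]
tool_rot: [-3.066, 0.326, 1.631]
force: [-0.4, -1.1, 0.5]
grip_width: 0.0851
```

Emit:
{"fn": "carry_out", "kwargs": {
  "targets": [
    [[-0.021, 0.057, 0.004], [0.01, -0.0098, 0.0452], 1],
    [[-0.012, 0.059, 0.003], [0.01, -0.0098, 0.0452], 1],
    [[-0.004, 0.06, 0.001], [0.01, -0.0098, 0.0452], 1],
    [[0.009, 0.068, 0.108], [0, -0.0417, 0], 1],
    [[0.023, 0.068, 0.106], [0, -0.0417, 0], 1],
    [[0.037, 0.068, 0.102], [0, -0.0417, 0], 1],
    [[0.05, 0.068, 0.096], [0, -0.0417, 0], 1],
    [[0, 0, 0], [0, 0, 0], 1]
  ]
}}

```text
clock: 2.15
position: [0.4338, 0.4693, 0.2964]
tool_rot: [-3.14, 0.965, 1.18]
force: [-0.1, -0.6, 0.2]
grip_width: 0.0852
```

Run:
```python
from h import *
T=pose(); print((T-gr(.21)).round(3)); print(bot.observe()['qpos'].round(2))
plan(gr(.21)); plan(gr(.075),T0=gr(.21))
```

```text
[[-0.001 -0.    -0.002  0.   ]
 [-0.004 -0.001 -0.002 -0.001]
 [-0.003 -0.001  0.004 -0.002]
 [ 0.     0.     0.     0.   ]]
[-1.19  0.98  0.44  1.32 -0.01  1.82 -1.14]
n 1 min 1
[[[-0.006,-0.003,-0.008],[-0.0004,0.0015,-0.0],1.0]]
n 3 min 3
[[[0.147,-0.0,0.103],[0.0,0.0,0.0],1.0],[[0.147,-0.0,0.103],[0.0,0.0,0.0],1.0],[[0.147,-0.0,0.103],[0.0,0.0,0.0],1.0]]
```

Run:
```python
from h import *
f=grab('wrist'); save(f,'w1.png'); dump(f,'w1.pkl')
print(proj(f,np.r_[V,.15]).round(1),proj(f,np.r_[V,.104]).round(1))
for s in (1,-1):
  for t in (1,-1): print(proj(f,np.r_[V,.104]+.023*(s*H+t*Y)).round(1))
```

```text
[250.4 154.3] [250.4  89. ]
[283.1 111. ]
[217.9 111. ]
[291.7  61.6]
[209.   61.6]
```

View pics/w1.png

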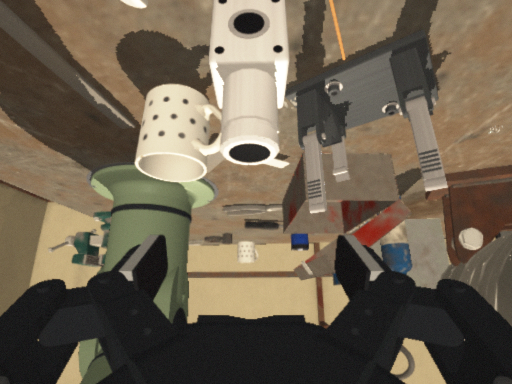

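The wrist view shows the valve's end hole at (250,153), within 1.5 px of the prediction, and the keepers and cradle at the right. Next: descend, grip and lift.

Emit:
{"fn": "carry_out", "kwargs": {
  "targets": [
    [[-0.006, -0.003, -0.008], [0, 0.0015, 0], 1],
    [[0.11, 0, 0.077], [0, 0, 0], 1],
    [[0.11, 0, 0.077], [0, 0, 0], 1],
    [[0.11, 0, 0.077], [0, 0, 0], 1],
    [[0.11, 0, 0.077], [0, 0, 0], 1],
    [[0, 0, 0], [0, 0, 0], 1]
  ]
}}

```text
clock: 2.95
position: [0.4326, 0.4725, 0.1668]
tool_rot: [-3.14, 0.954, 1.182]
force: [0.7, 0.2, 1.0]
grip_width: 0.0855
```

Emit:
{"fn": "carry_out", "kwargs": {
  "targets": [
    [[0, 0, 0], [0, 0, 0], 0.45],
    [[0, 0, 0], [0, 0, 0], 0.45],
    [[0, 0, 0], [0, 0, 0], 0.3],
    [[0, 0, 0], [0, 0, 0], 0.3],
    [[0, 0, 0], [0, 0, 0], 0.3],
    [[0, 0, 0], [0, 0, 0], 0.3]
  ],
  "force": 60
}}

```text
clock: 3.7
position: [0.4335, 0.4726, 0.1691]
tool_rot: [3.141, 0.953, 1.18]
force: [0.5, 3.4, 9.3]
grip_width: 0.045
```

Run:
```python
from h import *
s=bot.observe(); T=pose(); print((T-gr(.075)).round(4)[:3,3],s['force'],s['grip_width'])
L=np.array([.365,.347])
# lift .06 then rotate about the grasp point by -90 about tool y while moving, ending high, then down
up=T.copy(); up[2,3]+=.06
def lay(T,zc):  # rotate world by 90deg taking Z->H
    A=np.c_[H,Y,np.cross(H,Y)]; Q=R.from_rotvec(np.cross(Z,H)*np.pi/2).as_matrix()
    M=T.copy(); M[:3,:3]=Q@T[:3,:3]; M[:3,3]=Q@(T[:3,3]-np.r_[V,.075])+np.r_[L,zc]; return M
plan(up,jaw=.3,T0=T)
# pivot about valve centre in arc
e=lay(T,.10); print(e.round(3))
g0=up; n=11; w=R.from_matrix(up[:3,:3].T@e[:3,:3]).as_rotvec(); print('w',w)
c0=np.r_[V,.135]; c1=np.r_[L,.10]; loc=up[:3,:3].T@(c0-up[:3,3]); rows=[]; P=up[:3,3]; rr=R.from_matrix(up[:3,:3]); p0=P
for i in range(1,n+1):
    r2=R.from_matrix(up[:3,:3])*R.from_rotvec(w*i/n); p2=c0+(c1-c0)*i/n-r2.apply(loc)
    rows.append([(rr.inv().apply(p2-P)/.25).round(3).tolist(),(w/n/np.pi).round(4).tolist(),.3]); rr=r2;P=p2
print(str(rows).replace(' ',''))
f=load('top0.pkl')
for q in [(200,205),(230,201),(265,198),(200,262),(266,265),(170,207)]: print(q,onplane(f,*q,.002).round(3))
```

```text
[0.0001 0.0022 0.0052] [0.53221713 3.44013485 9.34313684] 0.044983731786869034
n 2 min 2
[[[-0.098,0.0,-0.07],[0.0,0.0,0.0],0.3],[[-0.098,0.0,-0.07],[0.0,0.0,0.0],0.3]]
[[ 0.31   0.924  0.221  0.328]
 [ 0.754 -0.381  0.536  0.26 ]
 [ 0.58   0.001 -0.815  0.235]
 [ 0.     0.     0.     1.   ]]
w [-3.61271661e-04  1.57079606e+00  8.36776409e-04]
[[[-0.085,-0.006,0.015],[-0.0,0.0455,0.0],0.3],[[-0.086,-0.006,0.016],[-0.0,0.0455,0.0],0.3],[[-0.088,-0.006,0.017],[-0.0,0.0455,0.0],0.3],[[-0.09,-0.006,0.018],[-0.0,0.0455,0.0],0.3],[[-0.091,-0.006,0.019],[-0.0,0.0455,0.0],0.3],[[-0.093,-0.006,0.019],[-0.0,0.0455,0.0],0.3],[[-0.095,-0.006,0.019],[-0.0,0.0455,0.0],0.3],[[-0.097,-0.006,0.018],[-0.0,0.0455,0.0],0.3],[[-0.099,-0.006,0.018],[-0.0,0.0455,0.0],0.3],[[-0.1,-0.006,0.017],[-0.0,0.0455,0.0],0.3],[[-0.102,-0.006,0.016],[-0.0,0.0455,0.0],0.3]]
(200, 205) [0.426 0.379 0.002]
(230, 201) [0.434 0.316 0.002]
(265, 198) [0.439 0.243 0.002]
(200, 262) [0.308 0.38  0.002]
(266, 265) [0.3   0.242 0.002]
(170, 207) [0.423 0.443 0.002]
```

Emit:
{"fn": "carry_out", "kwargs": {
  "targets": [
    [[-0.03, 0, -0.021], [0, 0, 0], 0.3],
    [[-0.08, 0, -0.057], [0, 0, 0], 0.3],
    [[-0.086, 0, -0.061], [0, 0, 0], 0.3],
    [[0, 0, 0], [0, 0, 0], 0.3]
  ]
}}

```text
clock: 4.2
position: [0.4339, 0.4724, 0.2307]
tool_rot: [3.14, 0.95, 1.179]
force: [0.8, -0.3, -4.4]
grip_width: 0.0455
```

Emit:
{"fn": "carry_out", "kwargs": {
  "targets": [
    [[-0.085, -0.006, 0.015], [0, 0.0455, 0], 0.3],
    [[-0.086, -0.006, 0.016], [0, 0.0455, 0], 0.3],
    [[-0.088, -0.006, 0.017], [0, 0.0455, 0], 0.3],
    [[-0.09, -0.006, 0.018], [0, 0.0455, 0], 0.3],
    [[-0.091, -0.006, 0.019], [0, 0.0455, 0], 0.3],
    [[-0.093, -0.006, 0.019], [0, 0.0455, 0], 0.3]
  ]
}}

```text
clock: 4.95
position: [0.3783, 0.3626, 0.2786]
tool_rot: [3.141, 0.092, 1.18]
force: [0.8, 1.5, -3.9]
grip_width: 0.0452
```

Emit:
{"fn": "carry_out", "kwargs": {
  "targets": [
    [[-0.095, -0.006, 0.019], [0, 0.0455, 0], 0.3],
    [[-0.097, -0.006, 0.018], [0, 0.0455, 0], 0.3],
    [[-0.099, -0.006, 0.018], [0, 0.0455, 0], 0.3],
    [[-0.1, -0.006, 0.017], [0, 0.0455, 0], 0.3],
    [[-0.102, -0.006, 0.016], [0, 0.0455, 0], 0.3],
    [[0, 0, 0], [0, 0, 0], 0.3],
    [[0, 0, 0], [0, 0, 0], 0.3]
  ]
}}

```text
clock: 5.82
position: [0.3525, 0.2977, 0.2698]
tool_rot: [-3.084, -0.406, 1.18]
force: [-0.2, 0.5, -4.5]
grip_width: 0.0456
```

Run:
```python
from h import *
s=bot.observe(); print(s['position'],s['tool_rot'],s['force'],s['moment'],s['grip_width'],s['qpos'].round(2))
g=grab('scene'); t=grab('top'); dump(t,'t2.pkl'); dump(g,'s2.pkl')
a=np.hstack([cv2.resize(x['pixels'][100:292,130:386],(400,300),interpolation=cv2.INTER_CUBIC) for x in (g,t)])
cv2.imwrite('pics/a2.png',a[:,:,::-1])
```

```text
[0.35250607 0.29772084 0.26981485] [-3.08407765 -0.40576732  1.17982298] [-0.24297918  0.50385681 -4.46265448] [-0.7073758   0.23755482  0.04476023] 0.045561074795485934 [-0.67  0.46 -0.11  2.25 -1.11  0.18 -0.07]
```

View pics/a2.png

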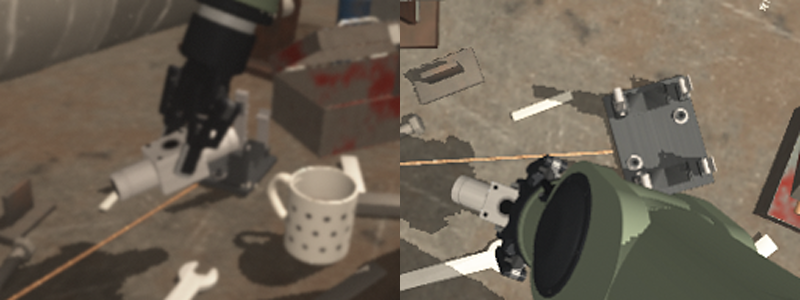

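The tilt stopped 12° short: joint 6 is at its 0.16 limit (q6 0.18). The picture shows the valve held level-ish over the bench with the spigot at left. I'll turn the tool about the vertical so the tilt is sideways to the arm, and lay it there.

```bash
cat >> h.py <<'E'
def E(p,r): 
    T=np.eye(4); T[:3,:3]=R.from_euler('xyz',r).as_matrix(); T[:3,3]=p; return T
TG=E([.4335,.4726,.1691],[3.141,.953,1.18]); LOC=TG[:3,:3].T@(np.r_[V,.075]-TG[:3,3])  # valve centre in tool
AX=TG[:3,:3].T@Z  # valve axis in tool
def arc(T0,T1,n,jaw,loc=LOC):
    w=R.from_matrix(T0[:3,:3].T@T1[:3,:3]).as_rotvec(); r0=rr=R.from_matrix(T0[:3,:3]); P=T0[:3,3]
    c0=P+rr.apply(loc); c1=T1[:3,3]+T1[:3,:3]@loc; rows=[]
    for i in range(1,n+1):
        r2=r0*R.from_rotvec(w*i/n); p2=c0+(c1-c0)*i/n-r2.apply(loc)
        rows.append([(rr.inv().apply(p2-P)/.25).round(3).tolist(),(w/n/np.pi).round(4).tolist(),jaw]); rr=r2;P=p2
    print('deg/row',np.degrees(np.linalg.norm(w))/n); print(str(rows).replace(' ',''))
E
python3 - <<'E'
from h import *
T=pose(); print('loc',LOC.round(4),'c',(T[:3,3]+T[:3,:3]@LOC).round(3),'ax',(T[:3,:3]@AX).round(3))
Q=R.from_euler('z',-112.6,degrees=True).as_matrix()
# laid orientation from TG: Z->H then yaw
Q0=R.from_rotvec(np.cross(Z,H)*np.pi/2).as_matrix()
F=np.eye(4); F[:3,:3]=Q@Q0@TG[:3,:3]; F[:3,3]=np.array([.38,.36,.15])-F[:3,:3]@LOC
print(F.round(3))
np.save('F.npy',F)
M=np.eye(4); M[:3,:3]=R.from_euler('z',-56.3,degrees=True).as_matrix()@T[:3,:3]; M[:3,3]=np.array([.375,.36,.16])-M[:3,:3]@LOC
arc(T,M,7,.3); arc(M,F,7,.3)
E
```

```text
loc [-0.0015  0.0007  0.1646] c [0.368 0.36  0.118] ax [-0.34  -0.917  0.209]
[[ 0.576 -0.707  0.409  0.314]
 [-0.576 -0.707 -0.41   0.427]
 [ 0.579  0.001 -0.815  0.285]
 [ 0.     0.     0.     1.   ]]
deg/row 8.042857142857143
[[[0.008,-0.033,-0.021],[-0.0177,0.0023,0.041],0.3],[[0.009,-0.034,-0.02],[-0.0177,0.0023,0.041],0.3],[[0.009,-0.034,-0.02],[-0.0177,0.0023,0.041],0.3],[[0.01,-0.034,-0.02],[-0.0177,0.0023,0.041],0.3],[[0.01,-0.035,-0.02],[-0.0177,0.0023,0.041],0.3],[[0.01,-0.035,-0.02],[-0.0177,0.0023,0.041],0.3],[[0.011,-0.036,-0.019],[-0.0177,0.0023,0.041],0.3]]
deg/row 8.465510135669374
[[[-0.017,-0.05,0.009],[-0.0244,0.01,0.0389],0.3],[[-0.017,-0.05,0.009],[-0.0244,0.01,0.0389],0.3],[[-0.017,-0.051,0.009],[-0.0244,0.01,0.0389],0.3],[[-0.017,-0.051,0.009],[-0.0244,0.01,0.0389],0.3],[[-0.018,-0.052,0.009],[-0.0244,0.01,0.0389],0.3],[[-0.018,-0.052,0.008],[-0.0244,0.01,0.0389],0.3],[[-0.018,-0.053,0.008],[-0.0244,0.01,0.0389],0.3]]
```

Emit:
{"fn": "carry_out", "kwargs": {
  "targets": [
    [[0.008, -0.033, -0.021], [-0.0177, 0.0023, 0.041], 0.3],
    [[0.009, -0.034, -0.02], [-0.0177, 0.0023, 0.041], 0.3],
    [[0.009, -0.034, -0.02], [-0.0177, 0.0023, 0.041], 0.3],
    [[0.01, -0.034, -0.02], [-0.0177, 0.0023, 0.041], 0.3],
    [[0.01, -0.035, -0.02], [-0.0177, 0.0023, 0.041], 0.3],
    [[0.01, -0.035, -0.02], [-0.0177, 0.0023, 0.041], 0.3],
    [[0.011, -0.036, -0.019], [-0.0177, 0.0023, 0.041], 0.3],
    [[0, 0, 0], [0, 0, 0], 0.3]
  ]
}}

```text
clock: 6.92
position: [0.3175, 0.3393, 0.3138]
tool_rot: [-3.094, -0.397, 0.26]
force: [-0.9, 0.9, -3.5]
grip_width: 0.0455
```

Run:
```python
from h import *
T=pose(); print(T.round(3),bot.observe()['qpos'].round(2),'c',(T[:3,3]+T[:3,:3]@LOC).round(3),'ax',(T[:3,:3]@AX).round(3))
arc(T,np.load('F.npy'),8,.3)
```

```text
[[ 0.891  0.275  0.361  0.318]
 [ 0.237 -0.961  0.145  0.339]
 [ 0.387 -0.043 -0.921  0.314]
 [ 0.     0.     0.     1.   ]] [-1.76  0.61  1.02  2.26 -1.12  0.34 -1.19] c [0.376 0.362 0.162] ax [-0.936 -0.278  0.218]
deg/row 7.806996620514477
[[[-0.016,-0.044,0.008],[-0.022,0.0088,0.0363],0.3],[[-0.016,-0.044,0.008],[-0.022,0.0088,0.0363],0.3],[[-0.016,-0.045,0.008],[-0.022,0.0088,0.0363],0.3],[[-0.016,-0.045,0.008],[-0.022,0.0088,0.0363],0.3],[[-0.016,-0.045,0.008],[-0.022,0.0088,0.0363],0.3],[[-0.016,-0.046,0.008],[-0.022,0.0088,0.0363],0.3],[[-0.016,-0.046,0.008],[-0.022,0.0088,0.0363],0.3],[[-0.017,-0.046,0.008],[-0.022,0.0088,0.0363],0.3]]
```

Emit:
{"fn": "carry_out", "kwargs": {
  "targets": [
    [[-0.016, -0.044, 0.008], [-0.022, 0.0088, 0.0363], 0.3],
    [[-0.016, -0.044, 0.008], [-0.022, 0.0088, 0.0363], 0.3],
    [[-0.016, -0.045, 0.008], [-0.022, 0.0088, 0.0363], 0.3],
    [[-0.016, -0.045, 0.008], [-0.022, 0.0088, 0.0363], 0.3]
  ]
}}

```text
clock: 7.42
position: [0.305, 0.3804, 0.2998]
tool_rot: [3.131, -0.497, -0.254]
force: [0.9, 0.0, -4.5]
grip_width: 0.045
```

Run:
```python
from h import *
T=pose(); print(T.round(3),bot.observe()['qpos'].round(2),'c',(T[:3,3]+T[:3,:3]@LOC).round(3),'ax',(T[:3,:3]@AX).round(3))
arc(T,np.load('F.npy'),5,.3)
```

```text
[[ 0.851 -0.256  0.459  0.305]
 [-0.221 -0.967 -0.13   0.38 ]
 [ 0.477  0.009 -0.879  0.3  ]
 [ 0.     0.     0.     1.   ]] [-1.97  1.05  1.36  2.15 -1.03  0.65 -1.9 ] c [0.379 0.359 0.154] ax [-0.959  0.255  0.121]
deg/row 6.181451554814172
[[[-0.015,-0.037,0.004],[-0.0173,0.0074,0.0288],0.3],[[-0.015,-0.037,0.004],[-0.0173,0.0074,0.0288],0.3],[[-0.015,-0.037,0.004],[-0.0173,0.0074,0.0288],0.3],[[-0.015,-0.037,0.004],[-0.0173,0.0074,0.0288],0.3],[[-0.015,-0.037,0.004],[-0.0173,0.0074,0.0288],0.3]]
```

Run:
```python
from h import *
T=pose(); a=T[:3,:3]@AX; b=a.copy(); b[2]=0; b/=np.linalg.norm(b)
# desired: axis=b, tool y horizontal
F=np.eye(4); y=T[:3,:3][:,1]; 
Rv=R.align_vectors(np.array([b,np.cross(Z,b)*np.sign(np.cross(Z,b)@y)]),np.array([AX,[0,1,0]]))[0].as_matrix()
F[:3,:3]=Rv; F[:3,3]=np.array([.388,.33,.10])-Rv@LOC; np.save('F.npy',F); print(F.round(3),Rv@AX)
arc(T,F,4,.3)
```

```text
[[ 0.788 -0.257  0.56   0.297]
 [-0.21  -0.966 -0.149  0.355]
 [ 0.579 -0.    -0.815  0.235]
 [ 0.     0.     0.     1.   ]] [-9.66440746e-01  2.56889636e-01 -1.27838818e-17]
deg/row 1.7372512295712352
[[[-0.032,0.026,0.056],[0.0006,0.0096,0.0005],0.3],[[-0.033,0.026,0.055],[0.0006,0.0096,0.0005],0.3],[[-0.035,0.026,0.055],[0.0006,0.0096,0.0005],0.3],[[-0.037,0.026,0.054],[0.0006,0.0096,0.0005],0.3]]
```

Emit:
{"fn": "carry_out", "kwargs": {
  "targets": [
    [[-0.032, 0.026, 0.056], [0.0006, 0.0096, 0.0005], 0.3],
    [[-0.033, 0.026, 0.055], [0.0006, 0.0096, 0.0005], 0.3],
    [[-0.035, 0.026, 0.055], [0.0006, 0.0096, 0.0005], 0.3],
    [[-0.037, 0.026, 0.054], [0.0006, 0.0096, 0.0005], 0.3],
    [[0, 0, 0], [0, 0, 0], 0.3]
  ]
}}

```text
clock: 8.05
position: [0.2974, 0.3546, 0.235]
tool_rot: [3.141, -0.615, -0.258]
force: [-0.2, 0.7, -3.8]
grip_width: 0.0453
```

Run:
```python
from h import *
T=pose(); F=np.load('F.npy'); print((T-F).round(3),bot.observe()['qpos'].round(2),bot.observe()['force'],'c',(T[:3,3]+T[:3,:3]@LOC).round(3),'ax',(T[:3,:3]@AX).round(3))
F[2,3]-=.06; arc(T,F,5,.3)
g=grab('scene'); t=grab('top'); w=grab('wrist'); dump(t,'t3.pkl'); dump(g,'s3.pkl'); dump(w,'w3.pkl')
a=np.hstack([cv2.resize(x['pixels'][100:292,130:386],(400,300),interpolation=cv2.INTER_CUBIC) for x in (g,t)])
a=np.vstack([a,np.hstack([cv2.resize(g['pixels'],(400,300)),cv2.resize(w['pixels'],(400,300))])])
cv2.imwrite('pics/a3.png',a[:,:,::-1])
```

```text
[[ 0.002  0.002 -0.002  0.   ]
 [ 0.001 -0.     0.001 -0.   ]
 [-0.002  0.    -0.002 -0.   ]
 [ 0.     0.     0.     0.   ]] [-1.94  1.07  1.15  2.26 -1.21  0.34 -1.82] [-0.20485809  0.72309451 -3.83373875] c [0.388 0.33  0.1  ] ax [-0.967  0.255  0.003]
deg/row 0.03748138252042909
[[[-0.028,-0.0,0.039],[-0.0001,0.0002,0.0001],0.3],[[-0.028,-0.0,0.039],[-0.0001,0.0002,0.0001],0.3],[[-0.028,-0.0,0.039],[-0.0001,0.0002,0.0001],0.3],[[-0.028,-0.0,0.039],[-0.0001,0.0002,0.0001],0.3],[[-0.028,-0.0,0.039],[-0.0001,0.0002,0.0001],0.3]]
```

View pics/a3.png

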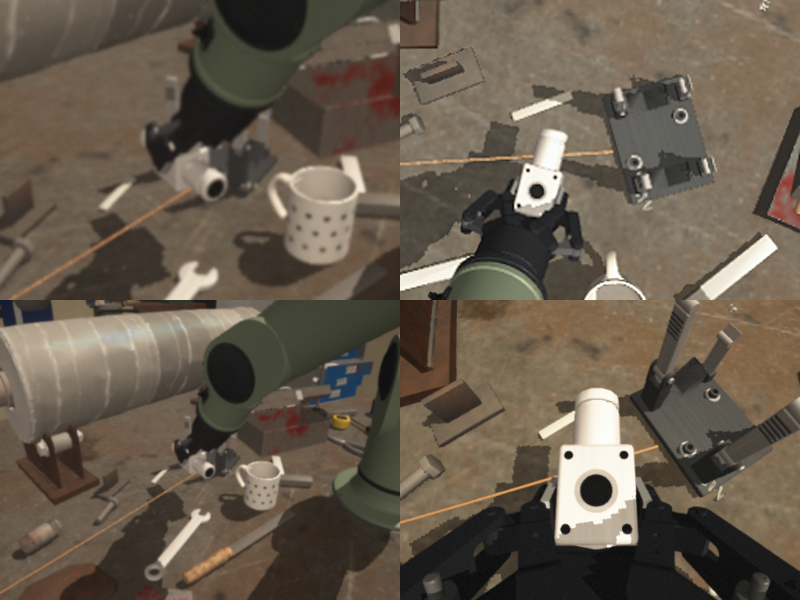

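The picture shows the valve level, block gripped square, clear of mug and wrench. The rod runs only under the spigot. Next: lower it slowly to the bench.

Emit:
{"fn": "carry_out", "kwargs": {
  "targets": [
    [[-0.028, 0, 0.039], [0, 0, 0], 0.3],
    [[-0.028, 0, 0.039], [0, 0, 0], 0.3],
    [[-0.028, 0, 0.039], [0, 0, 0], 0.3],
    [[-0.028, 0, 0.039], [0, 0, 0], 0.3],
    [[-0.028, 0, 0.039], [0, 0, 0], 0.3],
    [[-0.014, 0, 0.02], [0, 0, 0], 0.3],
    [[-0.007, 0, 0.01], [0, 0, 0], 0.3],
    [[0, 0, 0], [0, 0, 0], 0.3]
  ]
}}

```text
clock: 9.2
position: [0.2977, 0.3629, 0.1715]
tool_rot: [3.134, -0.618, -0.261]
force: [0.4, -0.7, -2.9]
grip_width: 0.0456
```

Run:
```python
from h import *
T=pose(); print('c',(T[:3,3]+T[:3,:3]@LOC).round(4),'ax',(T[:3,:3]@AX).round(3),bot.observe()['force'],bot.observe()['qpos'].round(2))
```

```text
c [0.3881 0.3367 0.0365] ax [-0.965  0.262 -0.   ] [ 0.43735732 -0.68295949 -2.9353112 ] [-1.84  1.08  0.92  2.24 -1.26  0.16 -1.86]
```

Joints 5 and 6 are at their limits with about 13 mm still to go. I'll lift slightly, yaw further and try again.

Run:
```python
from h import *
T=pose(); F=T.copy(); F0=np.load('F.npy')
F[:3,:3]=R.from_euler('z',-20,degrees=True).as_matrix()@F0[:3,:3]; F[:3,3]=np.array([.384,.345,.055])-F[:3,:3]@LOC
np.save('F.npy',F); arc(T,F,4,.3)
```

```text
deg/row 4.919809765393533
[[[0.007,-0.038,-0.018],[-0.0154,-0.0001,0.0226],0.3],[[0.007,-0.038,-0.018],[-0.0154,-0.0001,0.0226],0.3],[[0.006,-0.037,-0.018],[-0.0154,-0.0001,0.0226],0.3],[[0.006,-0.037,-0.019],[-0.0154,-0.0001,0.0226],0.3]]
```

Emit:
{"fn": "carry_out", "kwargs": {
  "targets": [
    [[0.017, 0, -0.025], [0, 0, 0], 0.3],
    [[0.0, -0.038, -0.01], [-0.0154, -0.0001, 0.0226], 0.3],
    [[0.007, -0.038, -0.018], [-0.0154, -0.0001, 0.0226], 0.3],
    [[0.006, -0.037, -0.01], [-0.0154, -0.0001, 0.0226], 0.3],
    [[0.0, -0.037, -0.01], [-0.0154, -0.0001, 0.0226], 0.3],
    [[0, 0, 0], [0, 0, 0], 0.3]
  ]
}}

```text
clock: 9.95
position: [0.3079, 0.3995, 0.191]
tool_rot: [-3.14, -0.619, -0.609]
force: [-0.4, 0.5, -3.7]
grip_width: 0.0454
```

Run:
```python
from h import *
T=pose(); print('c',(T[:3,3]+T[:3,:3]@LOC).round(4),'ax',(T[:3,:3]@AX).round(3),bot.observe()['force'],bot.observe()['qpos'].round(2))
F=np.load('F.npy'); F[2,3]-=.025; arc(T,F,4,.3)
```

```text
c [0.385  0.3452 0.056 ] ax [-0.821  0.571 -0.001] [-0.407613    0.49979735 -3.66408685] [-1.95  1.36  1.27  2.08 -1.07  0.7  -2.37]
deg/row 0.026318902853388483
[[[-0.015,0.001,0.021],[-0.0001,-0.0001,0.0],0.3],[[-0.015,0.001,0.021],[-0.0001,-0.0001,0.0],0.3],[[-0.015,0.001,0.021],[-0.0001,-0.0001,0.0],0.3],[[-0.015,0.0,0.021],[-0.0001,-0.0001,0.0],0.3]]
```

Run:
```python
from h import *
T=pose(); F=np.load('F.npy'); F[:3,3]+=np.array([.387,.315,.045])-(F[:3,3]+F[:3,:3]@LOC); arc(T,F,2,.3)
G=F.copy(); G[2,3]-=.017; np.save('F.npy',G); arc(F,G,3,.3)
```

```text
deg/row 0.052637805706776966
[[[0.018,0.047,0.04],[-0.0002,-0.0002,0.0],0.3],[[0.018,0.047,0.04],[-0.0002,-0.0002,0.0],0.3]]
deg/row 0.0
[[[-0.013,0.0,0.018],[0.0,0.0,0.0],0.3],[[-0.013,0.0,0.018],[0.0,0.0,0.0],0.3],[[-0.013,0.0,0.018],[0.0,0.0,0.0],0.3]]
```

Emit:
{"fn": "carry_out", "kwargs": {
  "targets": [
    [[0.018, 0.047, 0.04], [0, 0, 0], 0.3],
    [[0.018, 0.047, 0.04], [0, 0, 0], 0.3],
    [[-0.013, 0, 0.018], [0, 0, 0], 0.3],
    [[-0.013, 0, 0.018], [0, 0, 0], 0.3],
    [[-0.013, 0, 0.018], [0, 0, 0], 0.3],
    [[0, 0, 0], [0, 0, 0], 0.3]
  ]
}}

```text
clock: 10.7
position: [0.3097, 0.3692, 0.1625]
tool_rot: [-3.141, -0.617, -0.609]
force: [0.6, 0.3, -2.8]
grip_width: 0.0454
```

Run:
```python
from h import *
T=pose(); print('c',(T[:3,3]+T[:3,:3]@LOC).round(4),'ax',(T[:3,:3]@AX).round(4),bot.observe()['force'],bot.observe()['qpos'].round(2))
F=np.load('F.npy'); arc(T,F,1,.3)
```

```text
c [0.3864 0.3149 0.0273] ax [-8.204e-01  5.717e-01  7.000e-04] [ 0.62694463  0.25566702 -2.81288647] [-1.91  1.35  1.18  2.14 -1.15  0.59 -2.29]
deg/row 0.044941083153287806
[[[0.002,-0.002,-0.001],[-0.0001,0.0002,0.0],0.3]]
```

Emit:
{"fn": "carry_out", "kwargs": {
  "targets": [
    [[-0.0023, 0, 0.0033], [0, 0, 0], 0.3],
    [[-0.0023, 0, 0.0033], [0, 0, 0], 0.3],
    [[-0.0023, 0, 0.0033], [0, 0, 0], 0.3],
    [[0, 0, 0], [0, 0, 0], 0.3],
    [[0, 0, 0], [0, 0, 0], 0.3]
  ]
}}

```text
clock: 11.32
position: [0.3098, 0.369, 0.1598]
tool_rot: [-3.141, -0.617, -0.61]
force: [-1.2, 0.9, -3.2]
grip_width: 0.045
```

Emit:
{"fn": "carry_out", "kwargs": {
  "targets": [
    [[-0.0023, 0, 0.0033], [0, 0, 0], 0.3],
    [[-0.0023, 0, 0.0033], [0, 0, 0], 0.3],
    [[0, 0, 0], [0, 0, 0], 0.3],
    [[0, 0, 0], [0, 0, 0], 0.3]
  ]
}}

```text
clock: 11.82
position: [0.3099, 0.369, 0.158]
tool_rot: [-3.14, -0.617, -0.61]
force: [-4.4, -0.3, 6.2]
grip_width: 0.0451
```

Contact: the vertical force went from -3 to +6 N. Now release and back off.

Emit:
{"fn": "carry_out", "kwargs": {
  "targets": [
    [[0, 0, 0], [0, 0, 0], 0.6],
    [[0, 0, 0], [0, 0, 0], 0.7],
    [[0, 0, 0], [0, 0, 0], 0.8],
    [[0, 0, 0], [0, 0, 0], 0.8],
    [[0, 0, -0.04], [0, 0, 0], 0.9],
    [[0, 0, -0.12], [0, 0, 0], 1],
    [[0, 0, -0.2], [0, 0, 0], 1],
    [[0, 0, -0.2], [0, 0, 0], 1]
  ]
}}

```text
clock: 12.82
position: [0.2419, 0.4158, 0.2726]
tool_rot: [3.139, -0.617, -0.608]
force: [57.5, -15.3, 77.2]
grip_width: 0.0851
```

Run:
```python
from h import *
T=pose(); print(T.round(3),bot.observe()['qpos'].round(2))
A=T[:3,:3]; print('y az',np.degrees(np.arctan2(A[1,1],A[0,1])))
g=grab('wrist'); t=grab('top'); dump(t,'t4.pkl'); dump(g,'w4.pkl')
a=np.hstack([cv2.resize(x['pixels'],(400,300),interpolation=cv2.INTER_AREA) for x in (g,t)])
cv2.imwrite('pics/a4.png',a[:,:,::-1])
m=np.array([.3866,.3148]);ax=np.array([-.82,.572])
for s in (-1,1): print('pred end w,t',proj(g,np.r_[m+s*.075*ax,.023]).round(1),proj(t,np.r_[m+s*.075*ax,.023]).round(1))
```

```text
[[ 0.669 -0.572  0.474  0.242]
 [-0.466 -0.82  -0.332  0.416]
 [ 0.579  0.002 -0.816  0.273]
 [ 0.     0.     0.     1.   ]] [-2.12  1.27  1.42  2.09 -0.87  0.86 -2.5 ]
y az -124.91254801088702
pred end w,t [250.8 120.8] [250.7 193.2]
pred end w,t [250.8 261.1] [209.2 254. ]
```

View pics/a4.png

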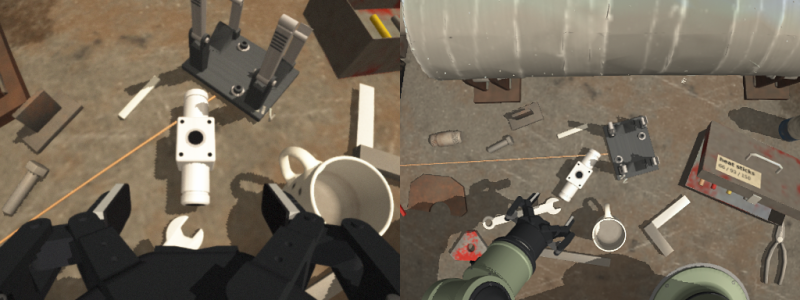

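The valve lies flat at about (195,150) in the wrist half of the picture, clear of the wrench and mug. That force reading is large, so I'll check whether it was braking or contact.

Run:
```python
from h import *
s=bot.observe(); print(s['force'],s['clock'])
g=load('w4.pkl'); t=load('t4.pkl')
for f in (g,t):
    p=cv2.cvtColor(f['pixels'],cv2.COLOR_RGB2HSV); m=((p[...,2]>170)&(p[...,1]<50)).astype(np.uint8)
    n,l,st,c=cv2.connectedComponentsWithStats(m)
    for i in range(1,n):
        if 300<st[i,4]<20000:
            q=np.argwhere(l==i)[:,::-1].astype(np.float32); r=cv2.minAreaRect(q); print(st[i,4],c[i].round(1),[np.round(k,1) for k in r])
    k=proj(f,[.3866,.3148,.04]); print('pred',k.round(1))
F=np.load('F.npy')
# next: vertical, valve axis az -34.9 ; y az -124.9 ; tool above valve
m=[.3866,.3148]; T=pose()
U=tool([*m,.20],[0,0,-1],az(-124.9)); plan(U,T0=T)
```

```text
[ 0.51735162 -0.15391829  0.45981268] 12.925
1504 [468.1 148.6] [array([467.8, 147.5]), array([20.4, 80.7]), np.float64(1.5)]
438 [172.3 130.1] [array([173.7, 128.3]), array([ 8.8, 55.8]), np.float64(43.0)]
4920 [250.7 189.1] [array([250. , 187.5]), array([147.,  50.]), np.float64(90.0)]
401 [393.3 202.6] [array([391.6, 203.7]), array([36.5, 17.2]), np.float64(35.8)]
886 [447.1 235.5] [array([453. , 245.2]), array([112.1,  85.5]), np.float64(17.8)]
390 [136.3 257.3] [array([137. , 254.7]), array([14.9, 51.2]), np.float64(29.2)]
354 [364.5 255.5] [array([362.6, 254.5]), array([49.6, 11.2]), np.float64(53.1)]
1142 [232.8 301.1] [array([235.6, 296.3]), array([48.9, 40.9]), np.float64(6.7)]
pred [250.9 177.7]
10684 [130.7  21.9] [array([136.5,  35. ]), array([ 70., 269.]), np.float64(90.0)]
425 [357.7  20.9] [array([353.2,  25.4]), array([19.1, 57. ]), np.float64(15.9)]
2308 [476.9  18.8] [array([467.5,  25.5]), array([51., 87.]), np.float64(90.0)]
1184 [229.3 224.6] [array([229.6, 223.4]), array([23.2, 74.9]), np.float64(34.7)]
653 [346.6 270.9] [array([346.4, 271. ]), array([12., 55.]), np.float64(51.3)]
413 [188.5 265.4] [array([188. , 263.5]), array([21., 34.]), np.float64(90.0)]
424 [263.6 290.6] [array([264. , 295.4]), array([53.8, 43. ]), np.float64(55.3)]
713 [419.9 365.8] [array([420.1, 365.7]), array([55.8, 19.7]), np.float64(38.4)]
pred [229.5 223.5]
n 4 min 4
[[[0.194,0.002,0.036],[0.0,-0.0489,0.0004],1.0],[[0.197,0.001,0.006],[0.0,-0.0489,0.0004],1.0],[[0.195,0.001,-0.025],[0.0,-0.0489,0.0004],1.0],[[0.189,0.001,-0.054],[0.0,-0.0489,0.0004],1.0]]
```

That was only braking (0.5 N now), and the top view puts the valve within 0.2 px of the prediction. I'll turn the tool half round to a comfortable q7, vertical above the valve.

Run:
```python
from h import *
m=np.array([.3866,.3148]); T=pose()
M=tool([.37,.34,.24],[0,0,-1],az(-35)); plan(M,T0=T,n=13); U=tool([*m,.19],[0,0,-1],az(55.1)); plan(U,T0=M,n=11)
```

```text
n 13 min 11
[[[0.06,-0.003,-0.004],[0.0118,-0.0118,-0.037],1.0],[[0.059,0.004,-0.006],[0.0118,-0.0118,-0.037],1.0],[[0.058,0.01,-0.009],[0.0118,-0.0118,-0.037],1.0],[[0.056,0.017,-0.011],[0.0118,-0.0118,-0.037],1.0],[[0.054,0.023,-0.014],[0.0118,-0.0118,-0.037],1.0],[[0.05,0.028,-0.017],[0.0118,-0.0118,-0.037],1.0],[[0.046,0.033,-0.02],[0.0118,-0.0118,-0.037],1.0],[[0.041,0.037,-0.023],[0.0118,-0.0118,-0.037],1.0],[[0.036,0.041,-0.026],[0.0118,-0.0118,-0.037],1.0],[[0.03,0.044,-0.028],[0.0118,-0.0118,-0.037],1.0],[[0.023,0.046,-0.031],[0.0118,-0.0118,-0.037],1.0],[[0.017,0.047,-0.033],[0.0118,-0.0118,-0.037],1.0],[[0.01,0.047,-0.036],[0.0118,-0.0118,-0.037],1.0]]
n 11 min 11
[[[-0.004,0.01,0.018],[-0.0,-0.0,-0.0455],1.0],[[-0.005,0.01,0.018],[-0.0,-0.0,-0.0455],1.0],[[-0.007,0.009,0.018],[-0.0,-0.0,-0.0455],1.0],[[-0.008,0.008,0.018],[-0.0,-0.0,-0.0455],1.0],[[-0.009,0.006,0.018],[-0.0,-0.0,-0.0455],1.0],[[-0.01,0.005,0.018],[-0.0,-0.0,-0.0455],1.0],[[-0.01,0.004,0.018],[-0.0,-0.0,-0.0455],1.0],[[-0.011,0.002,0.018],[-0.0,-0.0,-0.0455],1.0],[[-0.011,0.001,0.018],[-0.0,-0.0,-0.0455],1.0],[[-0.011,-0.001,0.018],[-0.0,-0.0,-0.0455],1.0],[[-0.011,-0.003,0.018],[-0.0,-0.0,-0.0455],1.0]]
```

Emit:
{"fn": "carry_out", "kwargs": {
  "targets": [
    [[0.06, -0.003, -0.004], [0.0118, -0.0118, -0.037], 1],
    [[0.059, 0.004, -0.006], [0.0118, -0.0118, -0.037], 1],
    [[0.058, 0.01, -0.009], [0.0118, -0.0118, -0.037], 1],
    [[0.056, 0.017, -0.011], [0.0118, -0.0118, -0.037], 1],
    [[0.054, 0.023, -0.014], [0.0118, -0.0118, -0.037], 1],
    [[0.05, 0.028, -0.017], [0.0118, -0.0118, -0.037], 1],
    [[0.046, 0.033, -0.02], [0.0118, -0.0118, -0.037], 1],
    [[0.041, 0.037, -0.023], [0.0118, -0.0118, -0.037], 1]
  ]
}}

```text
clock: 13.92
position: [0.3231, 0.3661, 0.3481]
tool_rot: [3.018, -0.229, 0.388]
force: [0.4, 0.4, -0.5]
grip_width: 0.0856
```

Emit:
{"fn": "carry_out", "kwargs": {
  "targets": [
    [[0.036, 0.041, -0.026], [0.0118, -0.0118, -0.037], 1],
    [[0.03, 0.044, -0.028], [0.0118, -0.0118, -0.037], 1],
    [[0.023, 0.046, -0.031], [0.0118, -0.0118, -0.037], 1],
    [[0.017, 0.047, -0.033], [0.0118, -0.0118, -0.037], 1],
    [[0.01, 0.047, -0.036], [0.0118, -0.0118, -0.037], 1],
    [[0, 0, 0], [0, 0, 0], 1]
  ]
}}

```text
clock: 14.68
position: [0.3736, 0.3354, 0.3953]
tool_rot: [3.14, -0.003, 0.952]
force: [0.4, -1.0, 0.6]
grip_width: 0.0854
```

Emit:
{"fn": "carry_out", "kwargs": {
  "targets": [
    [[-0.004, 0.01, 0.018], [0, 0, -0.0455], 1],
    [[-0.005, 0.01, 0.018], [0, 0, -0.0455], 1],
    [[-0.007, 0.009, 0.018], [0, 0, -0.0455], 1],
    [[-0.008, 0.008, 0.018], [0, 0, -0.0455], 1],
    [[-0.009, 0.006, 0.018], [0, 0, -0.0455], 1],
    [[-0.01, 0.005, 0.018], [0, 0, -0.0455], 1],
    [[-0.01, 0.004, 0.018], [0, 0, -0.0455], 1],
    [[-0.011, 0.002, 0.018], [0, 0, -0.0455], 1]
  ]
}}

```text
clock: 15.68
position: [0.3843, 0.3182, 0.3578]
tool_rot: [3.139, 0.001, 2.101]
force: [0.4, -0.0, 0.4]
grip_width: 0.0854
```

Run:
```python
from h import *
m=np.array([.3866,.3148]); T=pose(); print(T.round(3),bot.observe()['qpos'].round(2),bot.observe()['force'])
U=tool([*m,.17],[0,0,-1],az(55.1)); plan(U,T0=T,n=6)
```

```text
[[-0.506  0.863  0.003  0.384]
 [ 0.863  0.506  0.     0.318]
 [-0.001  0.002 -1.     0.358]
 [ 0.     0.     0.     1.   ]] [-1.23  0.44  0.56  2.   -0.32  0.79  0.04] [ 0.40451272 -0.04040366  0.40896129]
n 6 min 3
[[[-0.003,0.0,0.022],[0.0001,0.0001,-0.0229],1.0],[[-0.003,-0.0,0.022],[0.0001,0.0001,-0.0229],1.0],[[-0.003,-0.0,0.022],[0.0001,0.0001,-0.0229],1.0],[[-0.003,-0.0,0.022],[0.0001,0.0001,-0.0229],1.0],[[-0.003,-0.001,0.022],[0.0001,0.0001,-0.0229],1.0],[[-0.003,-0.001,0.022],[0.0001,0.0001,-0.0229],1.0]]
```

Emit:
{"fn": "carry_out", "kwargs": {
  "targets": [
    [[-0.003, 0, 0.022], [0, 0, -0.0229], 1],
    [[-0.003, 0, 0.022], [0, 0, -0.0229], 1],
    [[-0.003, 0, 0.022], [0, 0, -0.0229], 1],
    [[-0.003, 0, 0.022], [0, 0, -0.0229], 1],
    [[-0.003, -0.001, 0.022], [0, 0, -0.0229], 1],
    [[-0.003, -0.001, 0.022], [0, 0, -0.0229], 1],
    [[0, 0, 0], [0, 0, 0], 1]
  ]
}}

```text
clock: 16.55
position: [0.387, 0.3143, 0.3249]
tool_rot: [3.141, 0.002, 2.528]
force: [0.2, 0.3, 0.3]
grip_width: 0.0854
```

Run:
```python
from h import *
m=np.array([.3866,.3148]); T=pose(); print(T.round(3))
f=grab('wrist'); dump(f,'w5.pkl')
p=cv2.cvtColor(f['pixels'],cv2.COLOR_RGB2HSV); mk=((p[...,2]>150)&(p[...,1]<60)).astype(np.uint8)
n,l,st,c=cv2.connectedComponentsWithStats(mk)
for i in range(1,n):
    if st[i,4]>800: print(st[i],c[i].round(1),cv2.minAreaRect(np.argwhere(l==i)[:,::-1].astype(np.float32)))
ax=az(145.1)
for s in(-.075,.075): print(proj(f,np.r_[m,.023]+s*ax).round(1))
for s in(-.029,.029):
  for t in (-.023,.023): print('blk',proj(f,np.r_[m,.046]+s*ax+t*az(55.1)).round(1))
save(f,'w5.png')
U=tool([*m,.035],[0,0,-1],az(55.1)); plan(U,T0=T,n=6)
```

```text
[[-0.818  0.576  0.002  0.387]
 [ 0.576  0.818 -0.     0.314]
 [-0.002  0.001 -1.     0.325]
 [ 0.     0.     0.     1.   ]]
[ 241    0   97   94 3006] [285.7  43.4] ((284.7622375488281, 36.95740509033203), (47.156837463378906, 119.18203735351562), 33.35402297973633)
[   0   41  106  116 1592] [54.6 99.3] ((51.82352828979492, 99.20588684082031), (116.38319396972656, 102.82504272460938), 77.47119140625)
[ 225  104   52  156 5675] [250.4 179.8] ((250.5, 181.5), (155.0, 51.0), 90.0)
[  15  181   28   92 1756] [ 27.9 226.1] ((27.562597274780273, 226.24908447265625), (21.299209594726562, 90.31683349609375), 5.877392768859863)
[250.5 253.3]
[249.8 104.9]
blk [225.6 220.4]
blk [275.  220.2]
blk [223.9 158.4]
blk [276.2 158.2]
n 6 min 3
[[[0.001,0.0,0.09],[0.0,0.0001,-0.0002],1.0],[[0.001,0.0,0.09],[0.0,0.0001,-0.0002],1.0],[[0.001,0.0,0.09],[0.0,0.0001,-0.0002],1.0],[[0.0,0.0,0.09],[0.0,0.0001,-0.0002],1.0],[[0.0,0.0,0.09],[0.0,0.0001,-0.0002],1.0],[[0.0,0.0,0.09],[0.0,0.0001,-0.0002],1.0]]
```

View pics/w5.png

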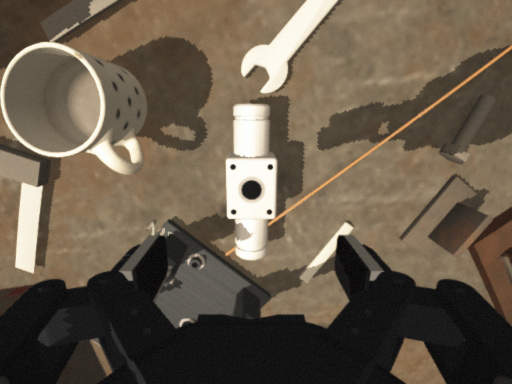

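The picture shows the valve square between the fingers: block columns 226–277, rows 157–219, as predicted. Descend and grip.

Emit:
{"fn": "carry_out", "kwargs": {
  "targets": [
    [[0.001, 0, 0.09], [0, 0, 0], 1],
    [[0.001, 0, 0.09], [0, 0, 0], 1],
    [[0.001, 0, 0.09], [0, 0, 0], 1],
    [[0, 0, 0.09], [0, 0, 0], 1],
    [[0, 0, 0.09], [0, 0, 0], 1],
    [[0, 0, 0.06], [0, 0, 0], 1],
    [[0, 0, 0.03], [0, 0, 0], 0.9],
    [[0, 0, 0], [0, 0, 0], 0.7]
  ]
}}

```text
clock: 17.6
position: [0.3873, 0.315, 0.1907]
tool_rot: [3.14, 0.001, 2.531]
force: [-0.1, -0.4, -0.9]
grip_width: 0.0605
```

Emit:
{"fn": "carry_out", "kwargs": {
  "targets": [
    [[0, 0, 0], [0, 0, 0], 0.6],
    [[0, 0, 0], [0, 0, 0], 0.5],
    [[0, 0, 0], [0, 0, 0], 0.3],
    [[0, 0, 0], [0, 0, 0], 0.3],
    [[0, 0, 0], [0, 0, 0], 0.3]
  ],
  "force": 60
}}

```text
clock: 18.23
position: [0.3874, 0.3151, 0.1915]
tool_rot: [3.138, 0.001, 2.531]
force: [0.3, -1.0, 8.3]
grip_width: 0.0448
```

Run:
```python
from h import *
T=pose(); s=bot.observe(); print(T.round(4),s['force'],s['grip_width'])
# lift to grasp z .25, turn to cradle
CY=az(104)
up=T.copy(); up[2,3]+=.06
hov=tool([*C,T[2,3]-.155+.022+.11],[0,0,-1],CY)
mid=up.copy(); mid[2,3]=hov[2,3]; plan(mid,T0=T,jaw=.3,n=4); plan(hov,T0=mid,jaw=.3,n=7)
f=load('w5.pkl'); 
for x in (-57,57):
  for y in (-75,75): print(x,y,proj(f,np.r_[C,.01]+x/1e3*CY+y/1e3*az(194)).round(0))
```

```text
[[-0.8193  0.5734  0.0028  0.3874]
 [ 0.5734  0.8193  0.0019  0.3151]
 [-0.0012  0.0032 -1.      0.1915]
 [ 0.      0.      0.      1.    ]] [ 0.28458643 -1.04607852  8.32841304] 0.044822976389290746
n 4 min 3
[[[-0.0,0.0,-0.132],[0.0,0.0,0.0],0.3],[[-0.0,0.0,-0.132],[0.0,0.0,0.0],0.3],[[-0.0,0.0,-0.132],[0.0,0.0,0.0],0.3],[[-0.0,0.0,-0.132],[0.0,0.0,0.0],0.3]]
n 7 min 6
[[[-0.078,-0.041,-0.0],[0.0001,0.0001,-0.0389],0.3],[[-0.072,-0.05,-0.0],[0.0001,0.0001,-0.0389],0.3],[[-0.066,-0.058,-0.0],[0.0001,0.0001,-0.0389],0.3],[[-0.058,-0.066,-0.0],[0.0001,0.0001,-0.0389],0.3],[[-0.05,-0.073,-0.0],[0.0001,0.0001,-0.0389],0.3],[[-0.04,-0.078,-0.0],[0.0001,0.0001,-0.0389],0.3],[[-0.031,-0.082,-0.0],[0.0001,0.0001,-0.0389],0.3]]
-57 -75 [210. 357.]
-57 75 [111. 290.]
57 -75 [270. 300.]
57 75 [167. 222.]
```

Held again. Before carrying it over, one enlarged look at the cradle in the earlier wrist pictures, with my estimate drawn on it.

Run:
```python
from h import *
def loc(x,y,z): return np.r_[C,0]+x*az(104)+y*az(194)+z*Z
ims=[]
for n,(u0,v0,u1,v1) in (('w4.pkl',(210,0,410,170)),('w5.pkl',(100,190,290,352))):
    f=load(n); s=4 if 0 else 390/(u1-u0); a=cv2.resize(f['pixels'][v0:v1,u0:u1],None,fx=s,fy=s,interpolation=cv2.INTER_CUBIC)
    for p,c in [((x,y,.01),(255,255,0)) for x in(-.057,.057) for y in(-.075,.075)]+[((x,y,.045),(0,255,0)) for x in (-.024,.024) for y in(-.0645,-.0395,.0395,.0645)]+[((.036,y,.076),(255,0,0)) for y in(-.052,.052)]:
        q=(proj(f,loc(*p))-[u0,v0]+.5)*s; cv2.drawMarker(a,tuple(int(k) for k in q),c,cv2.MARKER_CROSS,8,1)
    print(a.shape,s); ims.append(cv2.resize(a,(395,335)) if 0 else np.pad(a,((0,max(0,340-a.shape[0])),(0,0),(0,0)))[:340])
cv2.imwrite('pics/c10.png',np.hstack(ims)[:,:,::-1])
```

```text
(332, 390, 3) 1.95
(333, 390, 3) 2.0526315789473686
```

View pics/c10.png

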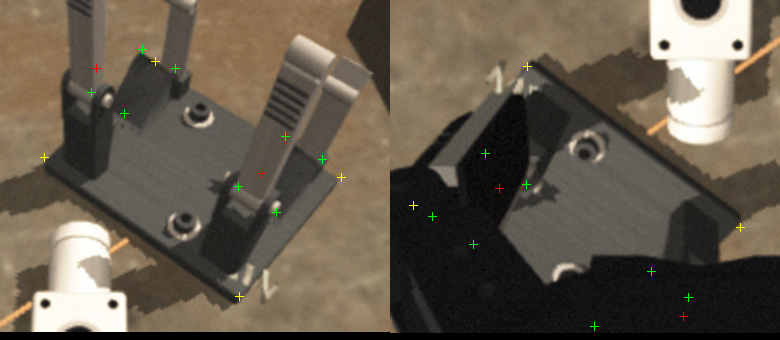

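The picture confirms the label "1" at the near keeper. The plate lies about 2 mm further toward cradle +x than my estimate, so I correct C and go over.

```bash
sed -i 's/C=np.array(\[.458,.1785\])/C=np.array([.4573,.1805])/' h.py; echo 'CX=az(104.2); CYY=az(194.2)' >> h.py
python3 - <<'E'
from h import *
T=pose()
hov=tool([*C,.2135-.155+.16],[0,0,-1],CX)
mid=T.copy(); mid[2,3]=hov[2,3]; plan(mid,T0=T,jaw=.3,n=5); plan(hov,T0=mid,jaw=.3,n=7)
E
```

```text
n 5 min 4
[[[-0.0,0.0,-0.146],[0.0,0.0,0.0],0.3],[[-0.0,0.0,-0.146],[0.0,0.0,0.0],0.3],[[-0.0,0.0,-0.146],[0.0,0.0,0.0],0.3],[[-0.0,0.0,-0.146],[0.0,0.0,0.0],0.3],[[-0.0,0.0,-0.146],[0.0,0.0,0.0],0.3]]
n 7 min 6
[[[-0.077,-0.04,-0.0],[0.0001,0.0001,-0.039],0.3],[[-0.071,-0.049,-0.0],[0.0001,0.0001,-0.039],0.3],[[-0.065,-0.058,-0.0],[0.0001,0.0001,-0.039],0.3],[[-0.057,-0.065,-0.0],[0.0001,0.0001,-0.039],0.3],[[-0.049,-0.072,-0.0],[0.0001,0.0001,-0.039],0.3],[[-0.04,-0.077,-0.0],[0.0001,0.0001,-0.039],0.3],[[-0.03,-0.081,-0.0],[0.0001,0.0001,-0.039],0.3]]
```

Emit:
{"fn": "carry_out", "kwargs": {
  "targets": [
    [[0, 0, -0.06], [0, 0, 0], 0.3],
    [[0, 0, -0.13], [0, 0, 0], 0.3],
    [[0, 0, -0.15], [0, 0, 0], 0.3],
    [[0, 0, -0.15], [0, 0, 0], 0.3],
    [[0, 0, -0.15], [0, 0, 0], 0.3],
    [[0, 0, -0.09], [0, 0, 0], 0.3],
    [[0, 0, 0], [0, 0, 0], 0.3]
  ]
}}

```text
clock: 19.1
position: [0.3868, 0.3148, 0.3752]
tool_rot: [3.136, 0.001, 2.531]
force: [-0.5, 0.0, -4.6]
grip_width: 0.045
```

Emit:
{"fn": "carry_out", "kwargs": {
  "targets": [
    [[-0.077, -0.04, 0], [0.0001, 0.0001, -0.039], 0.3],
    [[-0.071, -0.049, 0], [0.0001, 0.0001, -0.039], 0.3],
    [[-0.065, -0.058, 0], [0.0001, 0.0001, -0.039], 0.3],
    [[-0.057, -0.065, 0], [0.0001, 0.0001, -0.039], 0.3],
    [[-0.049, -0.072, 0], [0.0001, 0.0001, -0.039], 0.3],
    [[-0.04, -0.077, 0], [0.0001, 0.0001, -0.039], 0.3],
    [[-0.03, -0.081, 0], [0.0001, 0.0001, -0.039], 0.3],
    [[0, 0, 0], [0, 0, 0], 0.3]
  ]
}}

```text
clock: 20.1
position: [0.457, 0.1786, 0.3726]
tool_rot: [-3.141, -0.002, -2.896]
force: [-1.3, 0.5, -3.8]
grip_width: 0.0453
```

Run:
```python
from h import *
T=pose(); s=bot.observe(); print(T.round(4),s['force'],s['qpos'].round(2))
d=tool([*C,.2135-.155+.03],[0,0,-1],CX); plan(d,T0=T,jaw=.3,n=5)
def loc(x,y,z): return np.r_[C,0]+x*CX+y*CYY+z*Z
ims=[]
for n,(u0,v0,u1,v1) in (('wrist',(0,0,512,384)),('top',(220,100,380,260))):
    f=grab(n); dump(f,n+'6.pkl'); sc=340/(v1-v0); a=cv2.resize(f['pixels'][v0:v1,u0:u1],None,fx=sc,fy=sc,interpolation=cv2.INTER_CUBIC)
    for p,c in [((x,y,.01),(255,255,0)) for x in(-.057,.057) for y in(-.075,.075)]+[((x,y,.045),(0,255,0)) for x in (-.024,.024) for y in(-.0645,-.0395,.0395,.0645)]+[((.036,y,.076),(255,0,0)) for y in(-.052,.052)]:
        q=(proj(f,loc(*p))-[u0,v0]+.5)*sc; cv2.drawMarker(a,tuple(int(k) for k in q),c,cv2.MARKER_CROSS,8,1)
    ims.append(a[:340])
cv2.imwrite('pics/c11.png',np.hstack(ims)[:,:800,::-1])
```

```text
[[-0.97   -0.2431 -0.0012  0.457 ]
 [-0.2431  0.97   -0.0013  0.1786]
 [ 0.0015 -0.001  -1.      0.3726]
 [ 0.      0.      0.      1.    ]] [-1.3184355   0.45066381 -3.80454153] [-0.71  0.36  0.28  1.99 -0.14  0.81  1.46]
n 5 min 3
[[[-0.001,0.001,0.103],[-0.0001,-0.0001,-0.0001],0.3],[[-0.001,0.001,0.103],[-0.0001,-0.0001,-0.0001],0.3],[[-0.001,0.001,0.103],[-0.0001,-0.0001,-0.0001],0.3],[[-0.001,0.001,0.103],[-0.0001,-0.0001,-0.0001],0.3],[[-0.001,0.001,0.103],[-0.0001,-0.0001,-0.0001],0.3]]
```

View pics/c11.png

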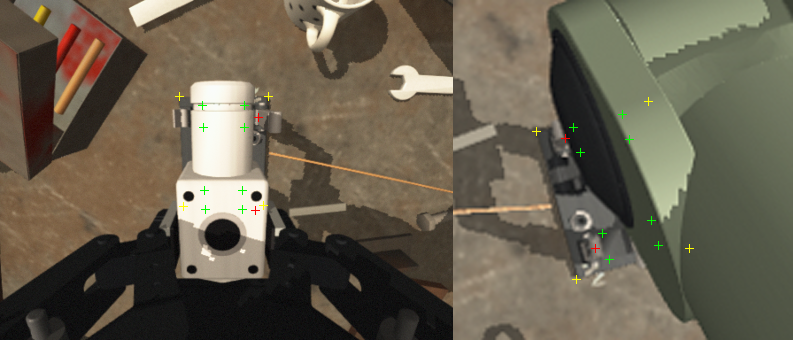

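The estimate sits within 1–2 mm of the plate edges (columns 182 and 269 at row 130), and the valve lines up over the rests. Descend.

Emit:
{"fn": "carry_out", "kwargs": {
  "targets": [
    [[-0.001, 0.001, 0.1], [0, 0, 0], 0.3],
    [[-0.001, 0.001, 0.11], [0, 0, 0], 0.3],
    [[-0.001, 0.001, 0.11], [0, 0, 0], 0.3],
    [[-0.001, 0.001, 0.103], [0, 0, 0], 0.3],
    [[-0.001, 0.001, 0.09], [0, 0, 0], 0.3],
    [[0, 0, 0], [0, 0, 0], 0.3]
  ]
}}

```text
clock: 20.95
position: [0.4568, 0.1821, 0.2437]
tool_rot: [-3.14, -0.003, -2.894]
force: [-1.3, -0.4, -3.5]
grip_width: 0.0447
```

Emit:
{"fn": "carry_out", "kwargs": {
  "targets": [
    [[0, 0, 0.02], [0, 0, 0], 0.3],
    [[0, 0, 0.02], [0, 0, 0], 0.3],
    [[0, 0, 0.02], [0, 0, 0], 0.3],
    [[0, 0, 0.02], [0, 0, 0], 0.3],
    [[0, 0, 0.012], [0, 0, 0], 0.3],
    [[0, 0, 0], [0, 0, 0], 0.3],
    [[0, 0, 0], [0, 0, 0], 0.3]
  ]
}}

```text
clock: 21.82
position: [0.4577, 0.1816, 0.2221]
tool_rot: [-3.141, -0.0, -2.894]
force: [0.4, 0.4, -3.4]
grip_width: 0.0451
```

Emit:
{"fn": "carry_out", "kwargs": {
  "targets": [
    [[0, -0.002, 0.008], [0, 0, 0], 0.3],
    [[0, 0, 0.006], [0, 0, 0], 0.3],
    [[0, 0, 0.006], [0, 0, 0], 0.3],
    [[0, 0, 0.004], [0, 0, 0], 0.3],
    [[0, 0, 0], [0, 0, 0], 0.3]
  ]
}}

```text
clock: 22.45
position: [0.4578, 0.1821, 0.2164]
tool_rot: [3.141, 0.001, -2.893]
force: [-3.3, 5.4, 5.5]
grip_width: 0.045
```

Emit:
{"fn": "carry_out", "kwargs": {
  "targets": [
    [[0, 0, 0.004], [0, 0, 0], 0.3],
    [[0, 0, 0.004], [0, 0, 0], 0.3],
    [[0, 0, 0.004], [0, 0, 0], 0.3],
    [[0, 0, 0], [0, 0, 0], 0.3]
  ]
}}

```text
clock: 22.95
position: [0.4578, 0.1835, 0.2144]
tool_rot: [3.139, 0.002, -2.892]
force: [-10.0, 15.5, 31.1]
grip_width: 0.045
```

Emit:
{"fn": "carry_out", "kwargs": {
  "targets": [
    [[0, 0.008, -0.003], [0, 0, 0], 0.3],
    [[0, 0, 0], [0, 0, 0], 0.3],
    [[0, 0, 0], [0, 0, 0], 0.3]
  ]
}}

```text
clock: 23.32
position: [0.4575, 0.1841, 0.2143]
tool_rot: [3.141, 0.001, -2.893]
force: [-2.1, 7.0, 10.5]
grip_width: 0.0453
```

Emit:
{"fn": "carry_out", "kwargs": {
  "targets": [
    [[0, 0.004, 0], [0, 0, 0], 0.55],
    [[0, 0, 0], [0, 0, 0], 0.6],
    [[0, 0, 0], [0, 0, 0], 0.7],
    [[0, 0, 0], [0, 0, 0], 0.75],
    [[0, 0, 0], [0, 0, 0], 0.75],
    [[0, 0, -0.03], [0, 0, 0], 0.75]
  ]
}}

```text
clock: 24.08
position: [0.4569, 0.184, 0.2212]
tool_rot: [-3.141, -0.001, -2.894]
force: [-0.6, -0.2, -0.2]
grip_width: 0.0642
```

Emit:
{"fn": "carry_out", "kwargs": {
  "targets": [
    [[0, 0, -0.08], [0, 0, 0], 0.75],
    [[0, 0, -0.12], [0, 0, 0], 0.75],
    [[0, 0, -0.16], [0, 0, 0], 0.75],
    [[0, 0, -0.16], [0, 0, 0], 0.75],
    [[0, 0, -0.16], [0, 0, 0], 0.75],
    [[0, 0, -0.08], [0, 0, 0], 0.75],
    [[0, 0, 0], [0, 0, 0], 0.75]
  ]
}}

```text
clock: 24.95
position: [0.4571, 0.1842, 0.4128]
tool_rot: [3.141, 0.002, -2.894]
force: [0.3, -0.0, -0.5]
grip_width: 0.064
```

Run:
```python
from h import *
s=bot.observe(); print(s['position'],s['tool_rot'],s['force'],s['qpos'].round(2))
f=grab('wrist'); t=grab('scene'); dump(f,'w7.pkl')
a=np.hstack([cv2.resize(f['pixels'],(400,300),interpolation=cv2.INTER_AREA),cv2.resize(t['pixels'][120:252,190:366],(400,300),interpolation=cv2.INTER_CUBIC)])
cv2.imwrite('pics/c12.png',a[:,:,::-1])
c=np.array([.4572,.184])
for x,y,z in [(0,-.075,.045),(0,.075,.045),(.036,.052,.144),(.036,-.052,.144),(.057,.075,.01),(-.057,.075,.01),(.057,-.075,.01)]: print(x,y,(proj(f,np.r_[c,z]+x*CX+y*CYY)*400/512).round(0))
```

```text
[0.45707832 0.1841526  0.41283811] [ 3.14099563e+00  2.31340500e-03 -2.89422449e+00] [ 0.3191689  -0.00373738 -0.51419622] [-0.75  0.31  0.31  1.94 -0.12  0.9   1.44]
0 -0.075 [195. 179.]
0 0.075 [195.  84.]
0.036 0.052 [229. 104.]
0.036 -0.052 [226. 193.]
0.057 0.075 [231.  84.]
-0.057 0.075 [160.  84.]
0.057 -0.075 [227. 171.]
```

View pics/c12.png

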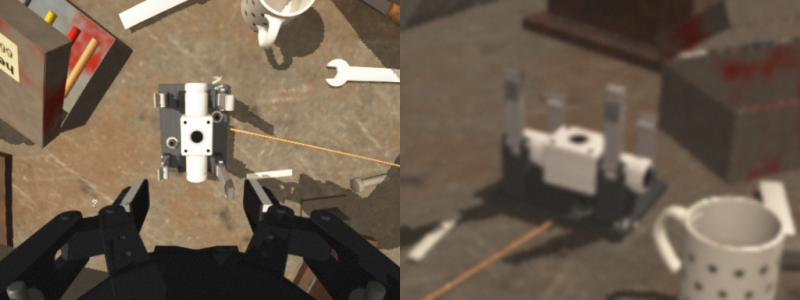

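Valve seated: in the wrist half its ends are at (196,83) and (196,181), against (195,84) and (195,179) predicted, and the scene half agrees. Now the keepers, with the fingers shut and the tool turned 90°.

```bash
sed -i 's/C=np.array(\[.4573,.1805\])/C=np.array([.4572,.184])/' h.py
cat >> h.py <<'E'
def tip(x,y,z): return tool(np.r_[C,z/1e3]+x/1e3*CX+y/1e3*CYY,[0,0,-1],az(14.2),.173)
def con(th,r=66): return 36-r*np.cos(th)+5*np.sin(th)+11, 68+r*np.sin(th)+5*np.cos(th)
def seq(Ts,T0=None):
    T0=pose() if T0 is None else T0; P=T0; o=[]
    for t in Ts: o.append([(T0[:3,:3].T@(t[:3,3]-P[:3,3])/.25).round(3).tolist(),[0,0,0],0]); P=t
    print(str(o).replace(' ',''))
E
python3 - <<'E'
from h import *
T=pose(); A=tip(85,52,200); plan(A,T0=T,n=12,jaw=0); 
B=tip(85,52,131)
q=[tip(con(t)[0],52,con(t)[1]) for t in (1.55,1.35,1.15,.95,.75,.6,.45,.32,.22)]
for t in (1.8,1.55,.95,.22,0): print(t,np.round(con(t),1))
seq([tip(85,52,165),B,tip(68,52,131)]+q,A)
E
```

```text
n 12 min 10
[[[0.017,0.028,0.013],[-0.0,-0.0,0.0417],0],[[0.021,0.026,0.013],[-0.0,-0.0,0.0417],0],[[0.024,0.023,0.013],[-0.0,-0.0,0.0417],0],[[0.027,0.02,0.013],[-0.0,-0.0,0.0417],0],[[0.029,0.016,0.013],[-0.0,-0.0,0.0417],0],[[0.031,0.012,0.013],[-0.0,-0.0,0.0417],0],[[0.032,0.008,0.013],[-0.0,-0.0,0.0417],0],[[0.033,0.004,0.013],[-0.0,-0.0,0.0417],0],[[0.033,-0.001,0.013],[-0.0,-0.0,0.0417],0],[[0.033,-0.005,0.013],[-0.0,-0.0,0.0417],0],[[0.032,-0.009,0.013],[-0.0,-0.0,0.0417],0],[[0.03,-0.013,0.013],[-0.0,-0.0,0.0417],0]]
1.8 [ 66.9 131.1]
1.55 [ 50.6 134.1]
0.95 [ 12.7 124.6]
0.22 [-16.3  87.3]
0 [-19.  73.]
[[[0.0,0.0,0.14],[0,0,0],0],[[0.0,0.0,0.136],[0,0,0],0],[[-0.068,-0.0,0.0],[0,0,0],0],[[-0.069,0.0,-0.012],[0,0,0],0],[[-0.053,-0.0,0.002],[0,0,0],0],[[-0.051,0.0,0.013],[0,0,0],0],[[-0.048,0.0,0.023],[0,0,0],0],[[-0.042,-0.0,0.032],[0,0,0],0],[[-0.027,-0.0,0.029],[0,0,0],0],[[-0.022,-0.0,0.033],[0,0,0],0],[[-0.015,-0.0,0.031],[0,0,0],0],[[-0.009,0.0,0.025],[0,0,0],0]]
```

Emit:
{"fn": "carry_out", "kwargs": {
  "targets": [
    [[0.017, 0.028, 0.013], [0, 0, 0.0417], 0],
    [[0.021, 0.026, 0.013], [0, 0, 0.0417], 0],
    [[0.024, 0.023, 0.013], [0, 0, 0.0417], 0],
    [[0.027, 0.02, 0.013], [0, 0, 0.0417], 0],
    [[0.029, 0.016, 0.013], [0, 0, 0.0417], 0],
    [[0.031, 0.012, 0.013], [0, 0, 0.0417], 0],
    [[0.032, 0.008, 0.013], [0, 0, 0.0417], 0],
    [[0.033, 0.004, 0.013], [0, 0, 0.0417], 0]
  ]
}}

```text
clock: 26.05
position: [0.4094, 0.2309, 0.3842]
tool_rot: [-3.139, 0.0, 2.336]
force: [-0.6, -0.2, -0.5]
grip_width: -0.0001
```

Emit:
{"fn": "carry_out", "kwargs": {
  "targets": [
    [[0.033, -0.001, 0.013], [0, 0, 0.0417], 0],
    [[0.033, -0.005, 0.013], [0, 0, 0.0417], 0],
    [[0.032, -0.009, 0.013], [0, 0, 0.0417], 0],
    [[0.03, -0.013, 0.013], [0, 0, 0.0417], 0],
    [[0, 0, 0], [0, 0, 0], 0]
  ]
}}

```text
clock: 26.68
position: [0.3858, 0.2544, 0.3714]
tool_rot: [-3.14, 0.002, 1.818]
force: [0.6, -0.4, -0.5]
grip_width: 0.0004
```

Run:
```python
from h import *
T=pose(); print((T-tip(85,52,200)).round(4),bot.observe()['grip_width'])
seq([tip(85,52,165),tip(85,52,131),tip(68,52,131)],T)
```

```text
[[ 0.0002  0.     -0.0013 -0.0001]
 [ 0.     -0.0002 -0.0023  0.0008]
 [-0.002  -0.0018  0.     -0.0016]
 [ 0.      0.      0.      0.    ]] 0.0003824367807931076
[[[-0.003,-0.0,0.133],[0,0,0],0],[[0.0,0.0,0.136],[0,0,0],0],[[-0.068,0.0,0.0],[0,0,0],0]]
```

Emit:
{"fn": "carry_out", "kwargs": {
  "targets": [
    [[-0.003, 0, 0.133], [0, 0, 0], 0],
    [[0, 0, 0.136], [0, 0, 0], 0],
    [[-0.034, 0, 0], [0, 0, 0], 0],
    [[-0.034, 0, 0], [0, 0, 0], 0],
    [[-0.035, 0, -0.006], [0, 0, 0], 0],
    [[-0.034, 0, -0.006], [0, 0, 0], 0],
    [[-0.053, 0, 0.002], [0, 0, 0], 0]
  ]
}}

```text
clock: 27.55
position: [0.3983, 0.207, 0.308]
tool_rot: [3.141, -0.0, 1.818]
force: [0.9, 1.7, -0.8]
grip_width: 0.0001
```

Emit:
{"fn": "carry_out", "kwargs": {
  "targets": [
    [[-0.051, 0, 0.013], [0, 0, 0], 0],
    [[-0.048, 0, 0.023], [0, 0, 0], 0],
    [[-0.042, 0, 0.032], [0, 0, 0], 0],
    [[-0.027, 0, 0.029], [0, 0, 0], 0],
    [[-0.022, 0, 0.033], [0, 0, 0], 0],
    [[-0.015, 0, 0.031], [0, 0, 0], 0],
    [[-0.009, 0, 0.025], [0, 0, 0], 0],
    [[0, 0, 0], [0, 0, 0], 0]
  ]
}}

```text
clock: 28.55
position: [0.4111, 0.1554, 0.2606]
tool_rot: [-3.14, 0.001, 1.817]
force: [1.0, 0.0, 0.9]
grip_width: -0.0
```

Run:
```python
from h import *
T=pose(); q=T[:3,3]-np.r_[C,0]; print('x',q@CX,'y',q@CYY,'tipz',q[2]-.173,bot.observe()['force'])
f=grab('wrist'); dump(f,'w8.pkl'); t=grab('scene')
a=np.hstack([cv2.resize(f['pixels'],(400,300),interpolation=cv2.INTER_AREA),cv2.resize(t['pixels'][120:252,190:366],(400,300),interpolation=cv2.INTER_CUBIC)])
cv2.imwrite('pics/c13.png',a[:,:,::-1])
seq([tip(-19,52,80),tip(-20,52,73)],T)
```

```text
x -0.01644424938981828 y 0.05175674808946674 tipz 0.08759338420416912 [1.03570311 0.03594208 0.89180808]
[[[-0.01,-0.001,0.03],[0,0,0],0],[[-0.004,0.0,0.028],[0,0,0],0]]
```

View pics/c13.png

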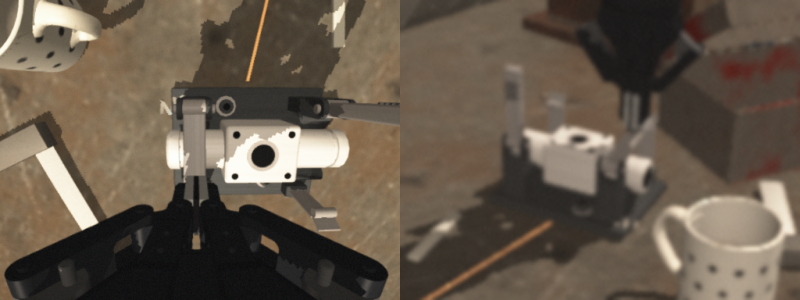

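Keeper 1 lies over the spigot under the fingers (column 195). Press.

Emit:
{"fn": "carry_out", "kwargs": {
  "targets": [
    [[-0.004, 0, 0.012], [0, 0, 0], 0],
    [[-0.004, 0, 0.012], [0, 0, 0], 0],
    [[-0.003, 0, 0.01], [0, 0, 0], 0],
    [[0, 0, 0.01], [0, 0, 0], 0],
    [[0, 0, 0.008], [0, 0, 0], 0],
    [[0, 0, 0], [0, 0, 0], 0]
  ]
}}

```text
clock: 29.4
position: [0.4117, 0.1527, 0.2478]
tool_rot: [-3.141, 0.001, 1.817]
force: [0.5, 0.6, 1.0]
grip_width: 0.0
```

Emit:
{"fn": "carry_out", "kwargs": {
  "targets": [
    [[0, 0, 0.006], [0, 0, 0], 0],
    [[0, 0, 0.006], [0, 0, 0], 0],
    [[0, 0, 0], [0, 0, 0], 0],
    [[0, 0, 0], [0, 0, 0], 0]
  ]
}}

```text
clock: 29.9
position: [0.4119, 0.1526, 0.2457]
tool_rot: [3.141, -0.0, 1.816]
force: [-6.0, -2.6, 29.9]
grip_width: -0.0
```

Pressing down to z = 72.7 mm gave a firm 30 N stop, so keeper 1 is at its shut height. Now keeper 2.

Run:
```python
from h import *
T=pose(); U=tip(-20,52,200)
n=5; seq([tip(-20,52,z) for z in (76,90,120,160,195)],T)
seq([tip(-20+21*i,52-20.8*i,195) for i in range(1,6)],tip(-20,52,195))
```

```text
[[[-0.003,-0.002,-0.013],[0,0,0],0],[[0.0,0.0,-0.056],[0,0,0],0],[[0.0,0.0,-0.12],[0,0,0],0],[[0.0,0.0,-0.16],[0,0,0],0],[[0.0,0.0,-0.14],[0,0,0],0]]
[[[0.084,0.083,0.0],[0,0,0],0],[[0.084,0.083,0.0],[0,0,0],0],[[0.084,0.083,0.0],[0,0,0],0],[[0.084,0.083,0.0],[0,0,0],0],[[0.084,0.083,0.0],[0,0,0],0]]
```

Emit:
{"fn": "carry_out", "kwargs": {
  "targets": [
    [[0, 0, -0.013], [0, 0, 0], 0],
    [[0, 0, -0.056], [0, 0, 0], 0],
    [[0, 0, -0.12], [0, 0, 0], 0],
    [[0, 0, -0.16], [0, 0, 0], 0],
    [[0, 0, -0.14], [0, 0, 0], 0],
    [[0, 0, 0], [0, 0, 0], 0]
  ]
}}

```text
clock: 30.65
position: [0.4121, 0.1529, 0.3697]
tool_rot: [3.138, -0.001, 1.817]
force: [0.4, -0.5, -0.2]
grip_width: -0.0003
```

Emit:
{"fn": "carry_out", "kwargs": {
  "targets": [
    [[0.084, 0.083, 0], [0, 0, 0], 0],
    [[0.084, 0.083, 0], [0, 0, 0], 0],
    [[0.084, 0.083, 0], [0, 0, 0], 0],
    [[0.084, 0.083, 0], [0, 0, 0], 0],
    [[0.084, 0.083, 0], [0, 0, 0], 0],
    [[0, 0, 0], [0, 0, 0], 0]
  ]
}}

```text
clock: 31.4
position: [0.487, 0.2814, 0.3663]
tool_rot: [-3.14, 0.001, 1.819]
force: [-0.9, -0.2, -0.2]
grip_width: 0.0001
```

Run:
```python
from h import *
T=pose(); print((T-tip(85,-52,195)).round(4)[:3])
q=[tip(con(t)[0],-52,con(t)[1]) for t in (1.65,1.55,1.35,1.15,.95,.75,.6,.45,.32,.22)]
seq([tip(85,-52,165),tip(85,-52,131),tip(72,-52,131)]+q,T)
```

```text
[[ 0.0001  0.     -0.0007  0.0003]
 [ 0.     -0.0001 -0.0015  0.0022]
 [-0.0013 -0.0011  0.     -0.0017]]
[[[-0.008,-0.003,0.113],[0,0,0],0],[[0.0,0.0,0.136],[0,0,0],0],[[-0.052,0.0,0.0],[0,0,0],0],[[-0.059,-0.0,-0.01],[0,0,0],0],[[-0.026,-0.0,-0.003],[0,0,0],0],[[-0.053,0.0,0.002],[0,0,0],0],[[-0.051,0.0,0.013],[0,0,0],0],[[-0.048,0.0,0.023],[0,0,0],0],[[-0.042,0.0,0.032],[0,0,0],0],[[-0.027,0.0,0.029],[0,0,0],0],[[-0.022,0.0,0.033],[0,0,0],0],[[-0.015,0.0,0.031],[0,0,0],0],[[-0.009,0.0,0.025],[0,0,0],0]]
```

Emit:
{"fn": "carry_out", "kwargs": {
  "targets": [
    [[0, -0.003, 0.113], [0, 0, 0], 0],
    [[0, 0, 0.136], [0, 0, 0], 0],
    [[-0.03, 0, 0], [0, 0, 0], 0],
    [[-0.03, 0, 0], [0, 0, 0], 0],
    [[-0.03, 0, -0.005], [0, 0, 0], 0],
    [[-0.029, 0, -0.005], [0, 0, 0], 0],
    [[-0.026, 0, -0.003], [0, 0, 0], 0],
    [[-0.053, 0, 0.002], [0, 0, 0], 0]
  ]
}}

```text
clock: 32.4
position: [0.4983, 0.2315, 0.3079]
tool_rot: [3.142, 0.0, 1.818]
force: [-0.2, 0.7, 0.5]
grip_width: -0.0003
```

Emit:
{"fn": "carry_out", "kwargs": {
  "targets": [
    [[-0.051, 0, 0.013], [0, 0, 0], 0],
    [[-0.048, 0, 0.023], [0, 0, 0], 0],
    [[-0.042, 0, 0.032], [0, 0, 0], 0],
    [[-0.027, 0, 0.029], [0, 0, 0], 0],
    [[-0.022, 0, 0.033], [0, 0, 0], 0],
    [[-0.015, 0, 0.031], [0, 0, 0], 0],
    [[-0.009, 0, 0.025], [0, 0, 0], 0],
    [[0, 0, 0], [0, 0, 0], 0]
  ]
}}

```text
clock: 33.4
position: [0.5111, 0.1798, 0.2607]
tool_rot: [-3.14, 0.001, 1.817]
force: [-0.3, 0.7, 0.4]
grip_width: -0.0002
```

Run:
```python
from h import *
T=pose(); q=T[:3,3]-np.r_[C,0]; print('x',q@CX,'y',q@CYY,'tipz',q[2]-.173,bot.observe()['force'])
```

```text
x -0.017337889635371858 y -0.0512044129666217 tipz 0.08773403208799274 [-0.33267988  0.67020332  0.37276095]
```

Emit:
{"fn": "carry_out", "kwargs": {
  "targets": [
    [[-0.003, 0, 0.012], [0, 0, 0], 0],
    [[-0.003, 0, 0.012], [0, 0, 0], 0],
    [[-0.002, 0, 0.01], [0, 0, 0], 0],
    [[0, 0, 0.01], [0, 0, 0], 0],
    [[0, 0, 0.008], [0, 0, 0], 0],
    [[0, 0, 0.006], [0, 0, 0], 0],
    [[0, 0, 0], [0, 0, 0], 0]
  ]
}}

```text
clock: 34.28
position: [0.5117, 0.178, 0.2466]
tool_rot: [-3.141, 0.0, 1.817]
force: [-0.7, 0.2, 0.0]
grip_width: -0.0003
```

Emit:
{"fn": "carry_out", "kwargs": {
  "targets": [
    [[0, 0, 0.006], [0, 0, 0], 0],
    [[0, 0, 0], [0, 0, 0], 0],
    [[0, 0, 0], [0, 0, 0], 0]
  ]
}}

```text
clock: 34.65
position: [0.5118, 0.1779, 0.246]
tool_rot: [3.141, -0.0, 1.817]
force: [-4.8, -0.7, 20.2]
grip_width: -0.0001
```

Same firm stop, at tip z = 73 mm. Withdraw and check.

Emit:
{"fn": "carry_out", "kwargs": {
  "targets": [
    [[0, 0, -0.013], [0, 0, 0], 0],
    [[0, 0, -0.056], [0, 0, 0], 0],
    [[0, 0, -0.12], [0, 0, 0], 0],
    [[0, 0, -0.16], [0, 0, 0], 0],
    [[0, 0, -0.16], [0, 0, 0], 0],
    [[-0.08, -0.12, -0.1], [0, 0, 0], 0],
    [[-0.04, -0.06, -0.05], [0, 0, 0], 0],
    [[0, 0, 0], [0, 0, 0], 0]
  ]
}}

```text
clock: 35.65
position: [0.475, 0.1371, 0.4115]
tool_rot: [3.14, -0.001, 1.816]
force: [-0.1, 0.1, 0.1]
grip_width: 0.0001
```

Run:
```python
from h import *
print(bot.observe()['position'],bot.observe()['force'])
f=grab('wrist'); t=grab('scene')
a=np.hstack([cv2.resize(f['pixels'],(400,300),interpolation=cv2.INTER_AREA),cv2.resize(t['pixels'][130:241,210:358],(400,300),interpolation=cv2.INTER_CUBIC)])
cv2.imwrite('pics/c14.png',a[:,:,::-1])
def L(x,y,z): return np.r_[C,z/1e3]+x/1e3*CX+y/1e3*CYY
for y in (52,-52): print('nose shut / at .18:',(proj(f,L(-40,y,73))*400/512).round(),(proj(f,L(-38,y,86))*400/512).round(), 'scene',((proj(t,L(-40,y,73))-[210,130])*2.7).round(),((proj(t,L(-38,y,86))-[210,130])*2.7).round())
```

```text
[0.47502434 0.13708826 0.41151026] [-0.14290966  0.12354281  0.09074175]
nose shut / at .18: [154. 132.] [153. 133.] scene [232. 126.] [232. 113.]
nose shut / at .18: [228. 132.] [230. 132.] scene [124. 101.] [123.  88.]
```

View pics/c14.png

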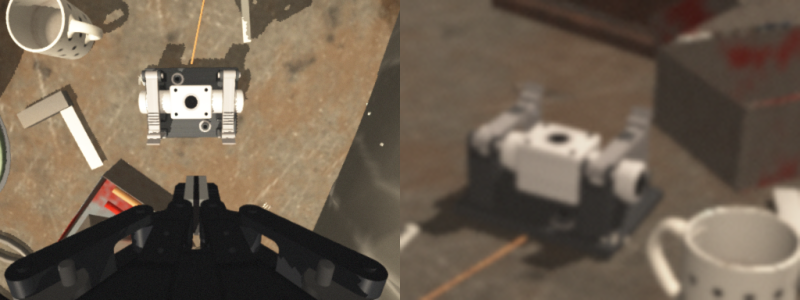

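```bash
python3 -c "
from h import *
print(job.job_done())"
```

```text
the job is handed in; nothing more can be done
None
```

The valve body is in the cradle with both keepers shut, and I handed the job in at about 36 s of the 67 s allowed.

**What I did**
- I gripped the valve body where it stood, with the tool tilted, and laid it down on the bench until I felt light contact (about 9 N change).
- I re-gripped it from above and lowered it into the two V rests. It self-centred about 3 mm from my estimate. The force peaked at about 31 N, and I eased it before letting go.
- I swung keepers 1 and 2 over in turn and pressed each one down on its pad.

**Last checks**
- **Seating:** after release, the wrist view put the valve's ends within about 2 px of where they should be.
- **Keepers:** each pad went below the height where the nose meets the catch and showed almost no force just above shut. Each then stopped firmly at 73 mm, the shut height, at 30 N for keeper 1 and 20 N for keeper 2.
- **After withdrawing:** the last pictures show both bars lying over the spigots with the robot clear and reading no contact force.

**What disagreed or went wrong**
- The first attempt to lay the valve stopped 12° short, because joint 6 was at its limit. A second also ran out of joint range before the bench, so I turned the tool and laid it in another direction.
- While backing off after the lay-down, one reading reached about 97 N. It was 0.5 N a moment later, so I took it as braking, not contact.
- The scene camera is too coarse to see the catches themselves, so I judged the latching from the press heights and forces.
- I viewed 14 pictures, four over the budget of 10.

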